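Bed a whetstone down on its spacer bars

ROBOT

A 6-joint arm with a two-finger parallel gripper is mounted at the origin on a cart in front of the work surface, level with it; the furniture and walls round the work are solid. World frame = base frame: x ahead of the robot, y to its left, z up, the work surface at z = 0. Lengths are in m, angles in rad, forces in N, time in s.
With the tool pointing down it reaches from about 0.275 to 0.85 m from the base axis. Payload 19 kg.
Tool frame: the origin (TCP) lies between the finger pads; the fingertips stand 17 mm ahead of it and the grasp point (between the pads) lies 2 mm behind it; z points along the fingers, y is the direction in which the jaws open and shut (so a half turn about z gives the same grasp; the last joint's range is limited). The gripper opens to 85 mm and grips with 20 to 120 N. Pads are 22 mm wide; open, the fingers measure 114 mm over their backs; the gripper's body (76 mm by 85 mm) begins 54 mm behind the grasp point. The pads swing forward as they close: fully open they stand 13 mm farther back than shut.
Start: joints at [1.213, 0.15, 1.437, -0, 1.554, -0.134], TCP at [0.128, 0.561, 0.248] pointing down, gripper open.
Joint ranges: [-2.8, 2.8], [-0.68, 2.1], [0.12, 2.68], [-1.39, 4.53], [0.16, 2.79], [-2.81, 2.81]. Speed limits (rad/s): [1.89, 1.89, 2.22, 3.01, 3.01, 3.01].

INTERFACE

Orientations are given as a 3x3 rotation matrix whose columns are the frame's x, y, z axes.
In Python, from workcell import manip, vision gives the robot as it stands. The module is installed in compiled form; this text tells all that it offers.
- The arm moves only by the tool apply_moves, never from a script. Its argument "motion" is a list of rows, each a list of 3 entries, a list of its own where there are three numbers: the shift along the tool's x, y, z in cm, then the turn, a rotation vector about the tool's x, y, z in degrees, then the closure in counts, from 0 (fully open) to 255 (shut). In form: [[[tx, ty, tz], [ax, ay, az], gripper], ...]. A call has 1 to 12 rows; each row shifts and turns the pose as measured when the row begins, along the tool's axes as they then stand; what a row does not reach is not made up. A row lasts 1/10 s, in which the tool goes at most 50 mm and 8.59 degrees, less where a joint would pass 70% of its speed; a pose out of reach is approached as far as the arm can. A call is refused whole if a number of a shift passes 5 or a number of a turn 8.59, either way. A call with a gripper value outside its range is refused whole. The fingers move at their own pace and stop on an object; the grip force is fixed at half the most. Time passes only in rows, so rows that do not move let the fingers close. It gives the time, the measured TCP pose, the force and the opening at its end, in the units of the state.
- manip.read_state(): the state, without advancing time (a new reading comes with each control period).
- vision.get_image(name): name is "scene" or "top" or "wrist"; returns a dict with "image" (420x560x3 uint8, red, green, blue), "fov_y" (degrees; the focal length in pixels is half the picture's height over the tangent of half this angle, whatever the lens; pixels are square), "cx", "cy" (the principal point, pixels), "extrinsics" (4x4, takes a point from world to camera coordinates); the wrist camera has in their place "mount" (4x4, takes a point from camera to tool coordinates, whose origin is the TCP and whose axes are the flange's). Camera axes: x right, y up, looking along -z (the intrinsics and any distortion apply to the point x, -y, -z); pixel columns grow to the right and rows downward; lengths in m; the calibration is good to about 2 mm. A picture is of the moment at which its call begins: read the wrist's pose just before it. There is no depth.
- manip.finish_job(): hands the job in, once; it reports no verdict.
The state is a dict: "time": time; "joint_positions": joint angles; "dq": joint speeds; "effort": joint torques, N m; "tcp_pos": TCP position; "orientation": TCP orientation; "ft_force": force on the tool from outside, world axes, zero at the start; "wrist_torque": the same for the moment, N m; "opening": opening from 0.0 (shut) to 1.0 (fully open).
Only numpy, scipy, OpenCV 4.12 (cv2) and the standard library are available. Lean on these libraries where they do the work, as an engineer would, in place of code of your own. Each camera call takes 0.05 s, during which the arm holds its last target.

TASK

The worn sharpening stone has ridden up in its clamp and sits off the two brass bars that should carry it. Slide any bar that has slipped out towards you back until it sticks out evenly at front and back, then press the stone down at its ends, gently because it is brittle (never more than about 2.5 kg of push), until it sits hard on both bars and neither can slide. To finish, give the left bar and then the right bar a light push on the end to feel that they are stuck, and leave the glass, cup and timer where they are.

Things in the scene. Friction and masses are not known exactly. Their poses are not given: they have to be found in the camera images.
- holder: whetstone holder fixed on the worktop: dark steel base 100 mm wide (x), 290 mm long (y), deck 18 mm high; an aluminium jaw at each end of the stone, tops 40 mm high; cross grooves under the stone 65 mm left and right of its middle; black clamp knob 185 mm to the right. Origin on the worktop under the stone's middle; x to the back, y to its left end; yaw up to 0.3 rad.
- stone: whetstone 68 mm wide (x), 200 long (y), 22 thick, pale over red-brown, ends gripped by the jaws. Origin: centre of underside. It starts some mm above the bars, tipped lengthwise; it can only go down, up or tip, against jaw friction. An end gives way at 2 to 9 N, then meets its bar and goes hard; 12 to 18 N there makes it grip. Pressing one end may loosen the other. Over 25 N breaks it.
- stone_left_top (a point): point on the top face of the stone, on its centre line, 65 mm to the left of its middle: right over the left bar
- stone_right_top (a point): point on the top face of the stone, on its centre line, 65 mm to the right of its middle: right over the right bar
- left_bar: left brass spacer bar, 116 mm long (x), 14 mm wide (y), 12 mm high; origin at the centre of its underside. Loose in the left cross groove of the base (rubber-lined, 17 mm wide, 4 mm deep), slides only lengthwise; starts centred or up to 38 mm too far to the front. Centred, it sticks out 24 mm beyond the stone and 8 mm beyond the base, front and back; a fingertip can push its front end. Free, it slides at about 1 N; gripped, it holds 3 N.
- right_bar: right brass spacer bar, 116 mm long (x), 14 mm wide (y), 12 mm high; origin at the centre of its underside. Loose in the right cross groove of the base (rubber-lined, 17 mm wide, 4 mm deep), slides only lengthwise; starts centred or up to 38 mm too far to the front. Centred, it sticks out 24 mm beyond the stone and 8 mm beyond the base, front and back; a fingertip can push its front end. Free, it slides at about 1 N; gripped, it holds 3 N.
- tumbler: clear drinking glass, 81 mm across, 93 mm high, behind the holder; origin at the centre of its underside; leave alone
- egg_timer: cream egg timer, 66 mm across, 61 mm high, behind the holder; origin at the centre of its underside; leave alone
- espresso_cup: small beige cup with one handle, 59 x 84 mm, 56 mm high, behind the right end of the holder; origin at the centre of its underside; leave alone

How it is judged:
By the outcome, as a careful person would: the job done as asked, in the order asked, and still so for the second after the job is handed in, with the robot touching nothing.
It also fails if it takes over 69 s, if anything falls off the work surface, if the arm or the gripper's body presses on something with over 40 N, if the wrist force passes 120 N, or if a joint passes its speed limit or range.

## Working session

There is one attempt and no reset: what is moved stays moved. The work goes in short steps, Python scripts to look and compute and a tool call to move; the robot and the scene stay as the last step left them, time stands still between calls to the robot, and variables do not carry over. Pictures are saved under pics/ and viewed, and the job is handed in when it is done.

Besides the shell and the picture viewer there is one more tool, called after "Call:" as a command line: name --argument value ..., lists and objects as JSON in quotes. apply_moves: Moves the arm, as the interface text tells. Its arguments: {"type":"object","properties":{"motion":{"type":"array"}},"required":["motion"]}

```bash
mkdir -p pics; ls; python3 - <<'E'
from workcell import manip, vision
import cv2, numpy as np
s=manip.read_state()
for k,v in s.items(): print(k,np.round(v,4).tolist())
for n in ["scene","top","wrist"]:
    d=vision.get_image(n)
    cv2.imwrite(f"pics/{n}0.png",d["image"][:,:,::-1])
    print(n,{k:(np.round(v,4).tolist()) for k,v in d.items() if k!="image"})
E
```

```text
pics
time 0.0
joint_positions [1.213, 0.151, 1.438, 0.0, 1.5538, -0.134]
dq [0.0007, 0.0011, -0.0003, -0.001, 0.0002, 0.0009]
effort [-0.0037, -71.3056, -57.0879, -0.0004, 0.009, 0.0002]
tcp_pos [0.1276, 0.5605, 0.2477]
orientation [[-0.9751, 0.222, -0.0005], [0.222, 0.9751, -0.0011], [0.0002, -0.0012, -1.0]]
ft_force [-0.4456, -0.4199, 0.3198]
wrist_torque [-0.0083, 0.0132, -0.023]
opening 1.0041
scene {'fov_y': 45.8506, 'cx': 283.9808, 'cy': 211.2601, 'extrinsics': [[-0.7027, -0.7112, -0.0181, 0.3754], [0.4129, -0.4284, 0.8037, -0.361], [-0.5794, 0.5573, 0.5947, -0.473], [0.0, 0.0, 0.0, 1.0]]}
top {'fov_y': 42.9258, 'cx': 286.2586, 'cy': 215.7788, 'extrinsics': [[0.0282, -0.9995, -0.0112, -0.1029], [0.9934, 0.0267, 0.1118, -0.6421], [-0.1115, -0.0143, 0.9937, -0.9191], [0.0, 0.0, 0.0, 1.0]]}
wrist {'fov_y': 61.138, 'cx': 283.454, 'cy': 207.6847, 'mount': [[0.0001, 0.9522, 0.3054, 0.0784], [1.0, -0.0002, 0.0001, -0.0008], [0.0001, 0.3054, -0.9522, -0.1252], [0.0, 0.0, 0.0, 1.0]]}
```

View pics/scene0.png

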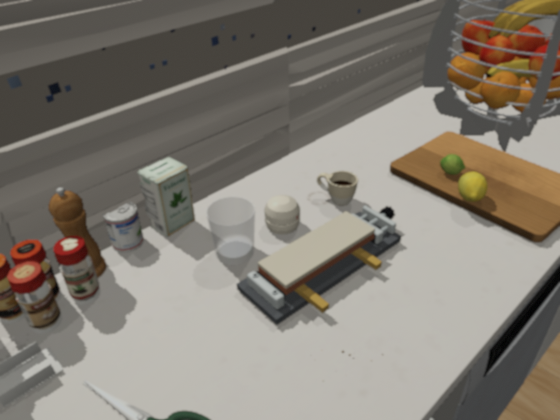

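View pics/top0.png

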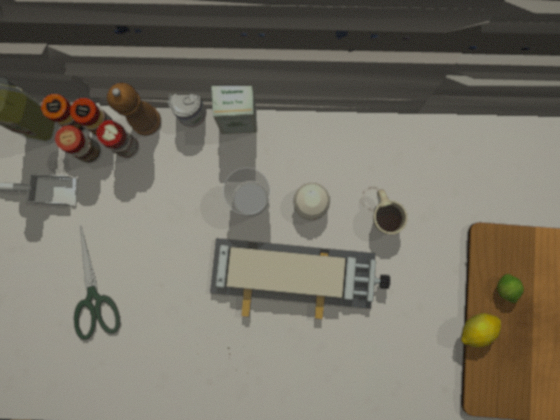

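View pics/wrist0.png

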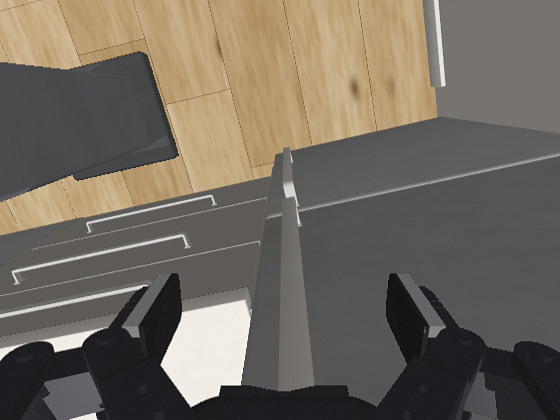

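The scene and top views show the holder at about (295,272) in the top picture. The left bar's front end is near (247,315) and the right bar's near (320,318), so both have slipped forward. I'll measure with colour masks.

```bash
cat > h.py <<'E'
import numpy as np, cv2
from workcell import manip, vision
def cam(d,pose=None):
    f=210/np.tan(np.radians(d["fov_y"])/2)
    if "extrinsics" in d: T=np.linalg.inv(np.array(d["extrinsics"]))
    else:
        W=np.eye(4);W[:3,:3]=pose["orientation"];W[:3,3]=pose["tcp_pos"];T=W@np.array(d["mount"])
    return f,d["cx"],d["cy"],T
def ray(c,p,z):
    f,cx,cy,T=c; v=T[:3,:3]@np.array([(p[0]-cx)/f,-(p[1]-cy)/f,-1]); o=T[:3,3]
    return o+v*(z-o[2])/v[2]
def proj(c,P):
    f,cx,cy,T=c; q=np.linalg.inv(T)@np.append(P,1); return np.array([cx+f*q[0]/-q[2],cy-f*q[1]/-q[2]])
def brass(im):
    h=cv2.cvtColor(im,cv2.COLOR_RGB2HSV); return cv2.inRange(h,(12,110,80),(30,255,255))
E
python3 - <<'E'
from h import *
d=vision.get_image("top");im=d["image"];c=cam(d)
print("cam pos",c[3][:3,3])
cr=im[220:340,190:410]; cv2.imwrite("pics/topcrop.png",cv2.resize(cr,None,fx=3.6,fy=3.6,interpolation=cv2.INTER_CUBIC)[:,:,::-1])
h=cv2.cvtColor(im,cv2.COLOR_RGB2HSV)
for p in [(290,272),(247,300),(320,305),(323,257),(250,247)]: print(p,im[p[1],p[0]],h[p[1],p[0]])
m=brass(im); m[:230]=0;m[340:]=0;m[:,:200]=0;m[:,400:]=0
n,l,st,ce=cv2.connectedComponentsWithStats(m)
for i in range(1,n):
    if st[i,4]<8: continue
    ys,xs=np.where(l==i); r=cv2.minAreaRect(np.c_[xs,ys].astype(np.float32)); b=cv2.boxPoints(r)
    print(st[i],np.round(b,1).tolist(),[np.round(ray(c,q,0.026)[:2],4).tolist() for q in b])
d=vision.get_image("scene");im=d["image"];
cr=im[170:330,220:430]; cv2.imwrite("pics/scenecrop.png",cv2.resize(cr,None,fx=3.7,fy=3.7,interpolation=cv2.INTER_CUBIC)[:,:,::-1])
E
```

```text
cam pos [ 0.53826716 -0.09877827  0.98394188]
(290, 272) [157 152 128] [ 25  47 157]
(247, 300) [131 108  59] [ 20 140 131]
(320, 305) [103  86  53] [ 20 124 103]
(323, 257) [154 148 126] [ 24  46 154]
(250, 247) [60 58 52] [23 34 60]
[320 253   8   3  16] [[320.0, 255.0], [320.0, 253.0], [327.0, 253.0], [327.0, 255.0]] [[0.5768, -0.1474], [0.5804, -0.1473], [0.5807, -0.1598], [0.5772, -0.1599]]
[242 290   9  26 167] [[241.39999389648438, 314.8999938964844], [243.3000030517578, 289.79998779296875], [250.39999389648438, 290.29998779296875], [248.39999389648438, 315.3999938964844]] [[0.4672, -0.0106], [0.5113, -0.0124], [0.5107, -0.025], [0.4666, -0.0231]]
[315 297   9  22 144] [[314.70001220703125, 317.70001220703125], [316.29998779296875, 296.70001220703125], [323.3999938964844, 297.29998779296875], [321.70001220703125, 318.29998779296875]] [[0.466, -0.1404], [0.5028, -0.1424], [0.5022, -0.1549], [0.4654, -0.1528]]
```

View pics/topcrop.png

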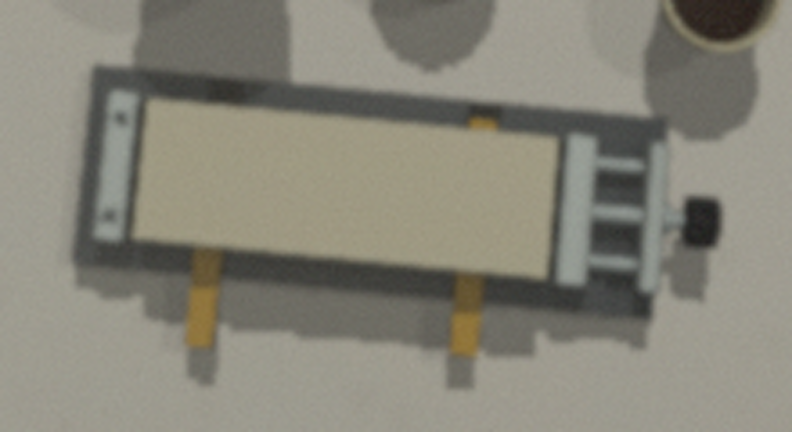

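View pics/scenecrop.png

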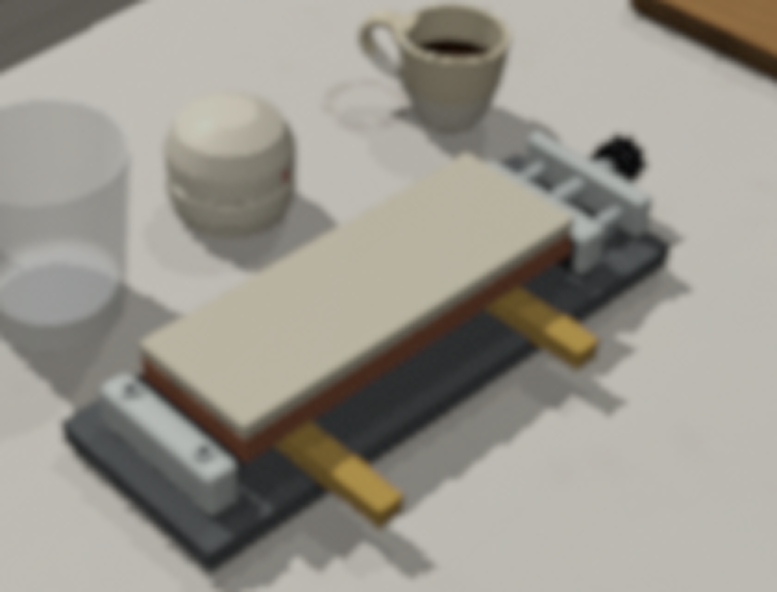

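The crops show both bars sticking out to the front. Only the right bar's back end is visible behind the stone, at (323,254). Next I'll work out the holder pose from the base and stone corners.

```bash
python3 - <<'E'
from h import *
d=vision.get_image("top");c=cam(d)
f=lambda L:[(x/3.6+190,y/3.6+220) for x,y in L]
B=np.array([ray(c,p,.018) for p in f([(95,66),(667,118),(650,318),(75,262)])])[:,:2]
S=np.array([ray(c,p,.052) for p in f([(147,99),(559,135),(547,278),(133,241)])])[:,:2]
for n,P in (("base",B),("stone",S)):
    print(n,np.round(P,4).tolist(),"c",P.mean(0))
    y=(P[0]+P[3]-P[1]-P[2])/2; print("len",np.linalg.norm(y),"wid",np.linalg.norm(P[0]+P[1]-P[2]-P[3])/2,"yaw",np.arctan2(-y[0],y[1]))
yaw=-.09
E
```

```text
base [[0.6021, 0.0406], [0.5839, -0.2472], [0.4848, -0.2398], [0.5041, 0.0464]] c [ 0.54371105 -0.09997624]
len 0.28763109096746536 wid 0.09877538468443267 yaw -0.06522810069034433
stone [[0.5845, 0.0098], [0.5726, -0.19], [0.5042, -0.1854], [0.5161, 0.0138]] c [ 0.54434922 -0.087946  ]
len 0.1998549706360493 wid 0.0685945873100753 yaw -0.059553922036828695
```

Call:
apply_moves --motion '[[[-1,-2,0],[0,0,-4.7],255],[[-1,-2,0],[0,0,-4.7],255],[[-2.3,-3.9,0.3],[0,0,0],255],[[-2.3,-3.9,0.3],[0,0,0],255],[[-2.3,-3.9,0.3],[0,0,0],255],[[-2.3,-3.9,0.3],[0,0,0],255],[[-2.3,-3.9,0.3],[0,0,0],255],[[-2.3,-3.9,0.3],[0,0,0],255],[[-2.3,-3.9,0.3],[0,0,0],255],[[-2.3,-3.9,0.3],[0,0,0],255],[[-2.3,-3.9,0.3],[0,0,0],255],[[-2.3,-3.9,0.3],[0,0,0],255]]'

```text
time: 1.5
tcp_pos: [0.3528, 0.1034, 0.2169]
orientation: [[-0.999, 0.043, 0.004], [0.043, 0.999, 0.001], [-0.004, 0.001, -1.0]]
ft_force: [2.1, 0.5, -0.6]
opening: 0.001
```

Call:
apply_moves --motion '[[[-2.2,-3.6,0.3],[0,0,0.5],255],[[-2.2,-3.6,0.3],[0,0,0.5],255],[[-2.2,-3.6,0.3],[0,0,0],255],[[-2.2,-3.6,0.3],[0,0,0],255],[[-2.0,-3.2,0.3],[0,0,0],255],[[-0.5,-1.0,0],[0,0,0],255],[[0,0,0],[0,0,0],255]]'

```text
time: 2.2
tcp_pos: [0.4585, -0.1031, 0.2018]
orientation: [[-0.998, 0.069, 0.006], [0.069, 0.998, 0.0], [-0.006, 0.001, -1.0]]
ft_force: [-1.4, 0.2, -0.7]
opening: -0.003
```

```bash
python3 - <<'E'
from h import *
s=manip.read_state(); print(s["tcp_pos"],s["orientation"],s["ft_force"])
d=vision.get_image("wrist"); cv2.imwrite("pics/w1.png",d["image"][:,:,::-1])
np.savez("w1.npz",img=d["image"],R=s["orientation"],t=s["tcp_pos"])
E
```

```text
[ 0.45847827 -0.10306364  0.20175932] [[-9.97622232e-01  6.86190529e-02  6.42717936e-03]
 [ 6.86226817e-02  9.97642625e-01  3.45525062e-04]
 [-6.38831848e-03  7.85753767e-04 -9.99979286e-01]] [-1.39225098  0.16355087 -0.69533151]
```

View pics/w1.png

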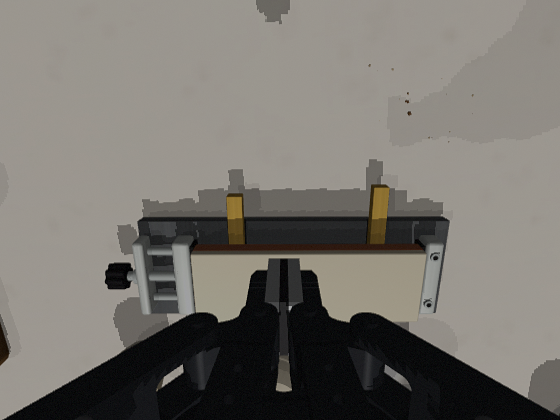

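The wrist view shows the left bar's front end at about (380,186) and the right bar's at about (235,195). The base's front edge is near row 217 and the stone's front edge near row 247. I'll measure those from this picture.

```bash
cat > meas.py <<'E'
from h import *
def meas(im,c,zb=.026,v=1):
    m=brass(im); n,l,st,ce=cv2.connectedComponentsWithStats(m); out=[]
    for i in range(1,n):
        if st[i,4]<60 or st[i,4]>4000: continue
        ys,xs=np.where(l==i)
        P=np.array([ray(c,(x,y),zb) for x,y in zip(xs,ys)])
        out.append((st[i].tolist(),P))
    return out
E
python3 - <<'E'
from meas import *
z=np.load("w1.npz"); d=vision.get_image("wrist"); c=cam(d,dict(orientation=z["R"],tcp_pos=z["t"])); im=z["img"]
cr=im[160:330,100:460]; cv2.imwrite("pics/w1c.png",cv2.resize(cr,None,fx=2.2,fy=2.2,interpolation=cv2.INTER_CUBIC)[:,:,::-1])
for s,P in meas(im,c): print(s, P.min(0),P.max(0))
# column profiles
for x in (236,380):
    print(x,[tuple(im[r,x].tolist()) for r in range(180,200)])
for x in (200,300,410): print(x,[(r,int(im[r,x].sum())) for r in range(208,226)],[(r,im[r,x].tolist()) for r in range(240,256)])
E
```

```text
[371, 187, 19, 56, 764] [ 0.4640653  -0.02720782  0.026     ] [ 0.51691147 -0.01177832  0.026     ]
[226, 197, 17, 47, 632] [ 0.46417769 -0.15732483  0.026     ] [ 0.50899899 -0.1416676   0.026     ]
236 [(106, 103, 97), (107, 104, 99), (107, 104, 99), (105, 102, 97), (105, 102, 96), (106, 103, 97), (106, 102, 97), (107, 103, 99), (107, 103, 99), (105, 102, 97), (106, 104, 98), (107, 104, 98), (109, 106, 103), (71, 63, 49), (54, 41, 15), (54, 42, 15), (64, 49, 18), (135, 108, 45), (143, 115, 49), (142, 114, 48)]
380 [(94, 91, 87), (94, 90, 86), (94, 92, 87), (97, 93, 90), (70, 63, 49), (53, 40, 16), (51, 40, 16), (83, 65, 25), (143, 114, 50), (145, 116, 51), (144, 114, 52), (143, 114, 49), (143, 114, 48), (144, 114, 50), (144, 115, 50), (144, 116, 52), (144, 115, 51), (146, 116, 52), (145, 116, 50), (146, 116, 53)]
200 [(208, 304), (209, 308), (210, 309), (211, 277), (212, 271), (213, 273), (214, 273), (215, 279), (216, 239), (217, 107), (218, 77), (219, 55), (220, 65), (221, 107), (222, 110), (223, 119), (224, 114), (225, 114)] [(240, [33, 34, 34]), (241, [33, 34, 33]), (242, [31, 3
[... 703 characters left out ...]
25, 16]), (250, [60, 44, 31]), (251, [61, 57, 48]), (252, [62, 59, 50]), (253, [70, 66, 56]), (254, [111, 105, 91]), (255, [155, 147, 131])]
410 [(208, 305), (209, 308), (210, 276), (211, 270), (212, 271), (213, 271), (214, 272), (215, 281), (216, 177), (217, 80), (218, 63), (219, 68), (220, 75), (221, 105), (222, 121), (223, 115), (224, 111), (225, 111)] [(240, [33, 34, 34]), (241, [29, 29, 31]), (242, [33, 35, 35]), (243, [33, 28, 27]), (244, [44, 25, 19]), (245, [44, 26, 14]), (246, [45, 25, 16]), (247, [45, 25, 18]), (248, [43, 23, 14]), (249, [53, 25, 14]), (250, [64, 56, 47]), (251, [64, 61, 52]), (252, [60, 56, 49]), (253, [82, 77, 65]), (254, [124, 117, 102]), (255, [155, 151, 133])]
```

View pics/w1c.png

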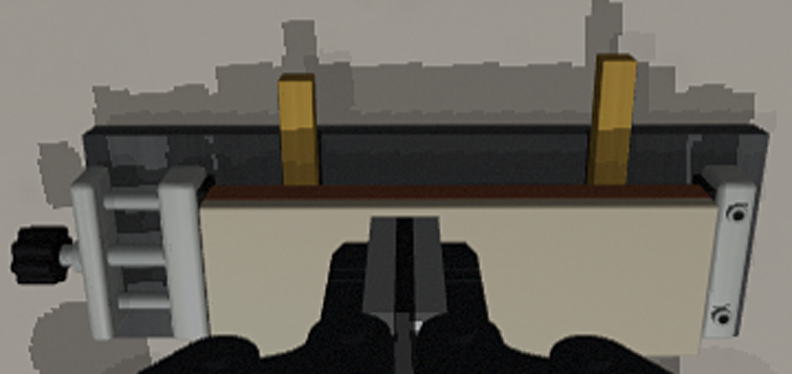

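```bash
python3 - <<'E'
from meas import *
z=np.load("w1.npz"); d=vision.get_image("wrist"); c=cam(d,dict(orientation=z["R"],tcp_pos=z["t"]))
L=ray(c,(379,187.3),.026);R=ray(c,(235,196.6),.026)
b=np.array([ray(c,p,.018) for p in ((200,220.8),(300,220.6),(410,220.3))])
st=np.array([ray(c,p,.050) for p in ((200,253.8),(300,253.6),(410,253.2))])
k=np.polyfit(b[:,1],b[:,0],1); print("base edge",b,k, "stone edge",st)
yaw=-np.arctan(k[0]); print("yaw",yaw)
for P in (L,R): print(P,"protr",(P[0]-np.polyval(k,P[1]))*np.cos(yaw))
# fingertip apparent position
T=c[3]; tip=z["t"]+.017*z["R"][:,2]
print(tip, proj(c,tip))
for x,y in((267,258),(303,258),(285,258)): print(ray(c,(x,y),tip[2])-tip)
E
```

```text
base edge [[ 0.4875745  -0.18303499  0.018     ]
 [ 0.49372902 -0.09082387  0.018     ]
 [ 0.50041989  0.01060546  0.018     ]] [0.06633014 0.49972835] stone edge [[ 0.50616015 -0.17851313  0.05      ]
 [ 0.51185156 -0.09324168  0.05      ]
 [ 0.51794226  0.0005502   0.05      ]]
yaw -0.06623311727123983
[ 0.46457562 -0.02052747  0.026     ] protr -0.033717044869466396
[ 0.46435607 -0.14689787  0.026     ] protr -0.025572333488919203
[ 0.45858753 -0.10305776  0.18475967] [285.20259909 277.59689093]
[-0.01022688 -0.00733957  0.        ]
[-0.00913724  0.00846102  0.        ]
[-0.00968208  0.00056045  0.        ]
```

Call:
apply_moves --motion '[[[1.2,2.9,0],[0,0,0],255],[[1.0,2.9,2],[0,0,0],255],[[0.6,2.4,4],[0,0,0],255],[[0,0,4],[0,0,0],255],[[0,0,4],[0,0,0],255],[[0,0,2],[0,0,0],255],[[0,0,0.5],[0,0,0],255],[[0,0,0],[0,0,0],255]]'

```text
time: 3.15
tcp_pos: [0.4335, -0.0052, 0.0363]
orientation: [[-0.998, 0.054, 0.017], [0.054, 0.999, -0.0], [-0.017, 0.001, -1.0]]
ft_force: [-0.3, 0.1, 0.8]
opening: -0.003
```

Call:
apply_moves --motion '[[[-0.1,-0.8,0.4],[0,0.9,0.7],255],[[0,-0.6,0.2],[0,0,0],255],[[0,0,0],[0,0,0],255]]'

```text
time: 3.45
tcp_pos: [0.4353, -0.0202, 0.0331]
orientation: [[-0.998, 0.066, 0.004], [0.066, 0.998, -0.0], [-0.004, -0.0, -1.0]]
ft_force: [0.1, -1.0, -0.3]
opening: -0.0
```

Call:
apply_moves --motion '[[[-0.7,0,0.3],[0,0,0],255],[[-0.5,0,0.0],[0,0,0],255],[[0,0,0],[0,0,0],255]]'

```text
time: 3.75
tcp_pos: [0.4493, -0.0219, 0.0311]
orientation: [[-0.998, 0.068, 0.007], [0.068, 0.998, -0.001], [-0.007, -0.0, -1.0]]
ft_force: [0.2, 0.2, 0.1]
opening: -0.002
```

```bash
cat > shot.py <<'E'
import sys
from meas import *
n=sys.argv[1]; s=manip.read_state()
d=vision.get_image("wrist"); c=cam(d,s); im=d["image"]
cv2.imwrite(f"pics/{n}.png",im[:,:,::-1]); np.savez(n+".npz",img=im,R=s["orientation"],t=s["tcp_pos"])
print(np.round(s["tcp_pos"],4),np.round(s["ft_force"],2))
for b,P in meas(im,c): print(b,P.min(0).round(4),P.max(0).round(4))
E
python3 shot.py w2
```

```text
[ 0.4493 -0.0219  0.0311] [0.2  0.24 0.13]
[0, 338, 34, 68, 1580] [ 0.464  -0.1563  0.026 ] [ 0.5018 -0.1406  0.026 ]
[281, 355, 11, 36, 300] [ 0.4813 -0.0268  0.026 ] [ 0.5012 -0.0226  0.026 ]
```

View pics/w2.png

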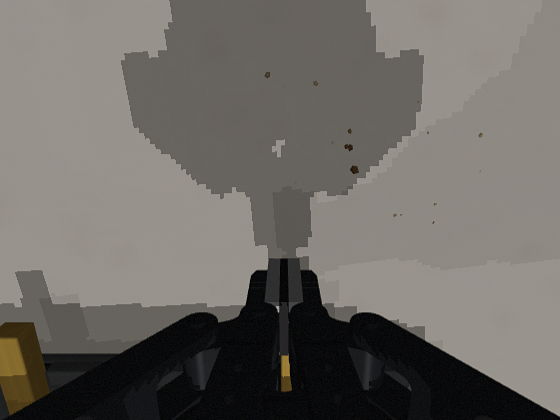

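The left bar lies right behind the closed fingertips, with a strip of brass visible at (286,373). I'll creep forward to contact.

Call:
apply_moves --motion '[[[-0.3,0.1,0.1],[0,0.3,0],255],[[-0.1,0,0],[0,0,0],255]]'

```text
time: 4.0
tcp_pos: [0.4531, -0.0209, 0.03]
orientation: [[-0.998, 0.068, 0.001], [0.068, 0.998, -0.0], [-0.001, -0.0, -1.0]]
ft_force: [0.1, 0.0, -0.1]
opening: -0.003
```

Call:
apply_moves --motion '[[[-0.15,0,0],[0,0,0],255],[[-0.05,0,0],[0,0,0],255]]'

```text
time: 4.2
tcp_pos: [0.4551, -0.0208, 0.0298]
orientation: [[-0.998, 0.067, -0.0], [0.067, 0.998, -0.0], [0.0, -0.0, -1.0]]
ft_force: [-1.9, 0.2, -0.2]
opening: 0.0
```

Call:
apply_moves --motion '[[[-0.15,0,0],[0,0,0],255],[[-0.05,0,0],[0,0,0],255]]'

```text
time: 4.4
tcp_pos: [0.4571, -0.0209, 0.0298]
orientation: [[-0.998, 0.067, -0.0], [0.067, 0.998, -0.0], [0.0, -0.0, -1.0]]
ft_force: [-0.9, -0.4, 0.2]
opening: 0.006
```

Call:
apply_moves --motion '[[[-0.15,0,0],[0,0,0],255],[[-0.05,0,0],[0,0,0],255]]'

```text
time: 4.6
tcp_pos: [0.4592, -0.021, 0.0298]
orientation: [[-0.998, 0.067, -0.001], [0.067, 0.998, -0.0], [0.001, -0.0, -1.0]]
ft_force: [-0.1, -0.4, 0.4]
opening: 0.002
```

Call:
apply_moves --motion '[[[-0.2,0,0],[0,0,0],255],[[-0.2,0,0],[0,0,0],255],[[-0.2,0,0],[0,0,0],255],[[-0.2,0,0],[0,0,0],255],[[-0.2,0,0],[0,0,0],255],[[-0.2,0,0],[0,0,0],255],[[-0.2,0,0],[0,0,0],255],[[-0.2,0,0],[0,0,0],255]]'

```text
time: 5.4
tcp_pos: [0.4765, -0.0222, 0.0298]
orientation: [[-0.998, 0.067, -0.001], [0.067, 0.998, -0.0], [0.001, -0.0, -1.0]]
ft_force: [-1.1, -0.2, 0.6]
opening: -0.002
```

Call:
apply_moves --motion '[[[2,0,0],[0,0,0],255],[[2,0,0],[0,0,0],255],[[0.2,-3.5,0],[0,0,0],255],[[-0.2,-3.5,0],[0,0,0],255],[[-0.2,-3,0],[0,0,0],255],[[-0.2,-1.5,0],[0,0,0],255],[[0,0,0],[0,0,0],255]]'

```text
time: 6.1
tcp_pos: [0.4332, -0.1383, 0.0304]
orientation: [[-0.998, 0.065, 0.003], [0.065, 0.998, -0.001], [-0.003, -0.001, -1.0]]
ft_force: [0.5, -0.7, -0.2]
opening: -0.002
```

Call:
apply_moves --motion '[[[-0.7,-0.6,0],[0,0,0],255],[[-0.7,0,0],[0,0,0],255],[[0,0,0],[0,0,0],255]]'

```text
time: 6.4
tcp_pos: [0.4482, -0.1447, 0.0305]
orientation: [[-0.998, 0.065, 0.003], [0.065, 0.998, -0.001], [-0.003, -0.001, -1.0]]
ft_force: [-0.2, -0.2, 0.4]
opening: -0.002
```

Call:
apply_moves --motion '[[[-0.2,0,0],[0,0,0],255],[[-0.05,0,0],[0,0,0],255]]'

```text
time: 6.6
tcp_pos: [0.4512, -0.1438, 0.0303]
orientation: [[-0.998, 0.063, 0.003], [0.063, 0.998, -0.001], [-0.003, -0.0, -1.0]]
ft_force: [0.2, -0.3, 0.7]
opening: -0.003
```

Call:
apply_moves --motion '[[[-0.15,0,0],[0,0,0],255],[[-0.05,0,0],[0,0,0],255]]'

```text
time: 6.8
tcp_pos: [0.4533, -0.1433, 0.0302]
orientation: [[-0.998, 0.062, 0.003], [0.062, 0.998, -0.001], [-0.003, -0.0, -1.0]]
ft_force: [0.5, -0.5, -0.8]
opening: -0.001
```

Call:
apply_moves --motion '[[[-0.15,0,0],[0,0,0],255],[[-0.05,0,0],[0,0,0],255]]'

```text
time: 7.0
tcp_pos: [0.4553, -0.1432, 0.0302]
orientation: [[-0.998, 0.062, 0.003], [0.062, 0.998, -0.0], [-0.003, -0.0, -1.0]]
ft_force: [-1.6, 0.3, -0.3]
opening: 0.0
```

Call:
apply_moves --motion '[[[-0.2,0,0],[0,0,0.2],255],[[-0.2,0,0],[0,0,0],255],[[-0.2,0,0],[0,0,0],255],[[-0.2,0,0],[0,0,0],255],[[-0.2,0,0],[0,0,0],255],[[-0.2,0,0],[0,0,0],255],[[-0.1,0,0],[0,0,0],255],[[0,0,0],[0,0,0],255]]'

```text
time: 7.8
tcp_pos: [0.4693, -0.1442, 0.0302]
orientation: [[-0.998, 0.066, 0.002], [0.066, 0.998, -0.0], [-0.002, -0.0, -1.0]]
ft_force: [-0.0, 0.2, 1.1]
opening: -0.001
```

Call:
apply_moves --motion '[[[2.0,0,0],[0,0,0],255],[[1,0.5,-3],[0,0,0],255],[[1,2.5,-3.5],[0,0,0],255],[[1,2.0,-3.5],[0,0,0],255],[[0,0,-1],[0,0,0],255],[[0,0,0],[0,0,0],255],[[0,0,0],[0,0,0],255]]'

```text
time: 8.5
tcp_pos: [0.4206, -0.0895, 0.1429]
orientation: [[-0.998, 0.067, 0.002], [0.067, 0.998, 0.0], [-0.002, 0.001, -1.0]]
ft_force: [0.0, -0.2, -0.2]
opening: 0.002
```

```bash
python3 shot.py w3; python3 - <<'E'
from h import *
for n in("top","scene"):
    im=vision.get_image(n)["image"]; cv2.imwrite(f"pics/{n}3.png",im[:,:,::-1])
E
```

```text
[ 0.4206 -0.0895  0.1429] [ 0.01 -0.23 -0.19]
[371, 285, 19, 25, 395] [ 0.487 -0.027  0.026] [ 0.5091 -0.0133  0.026 ]
[204, 286, 19, 25, 388] [ 0.4791 -0.1566  0.026 ] [ 0.5008 -0.1425  0.026 ]
```

View pics/w3.png

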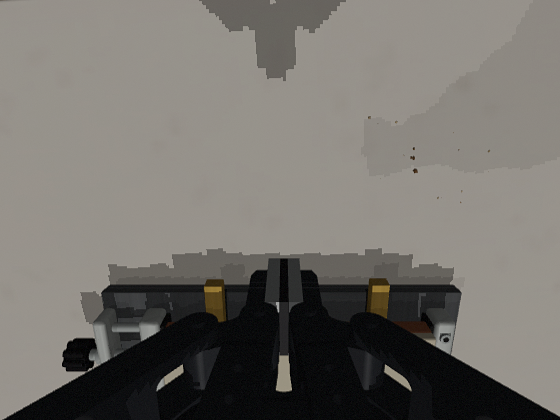

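View pics/top3.png

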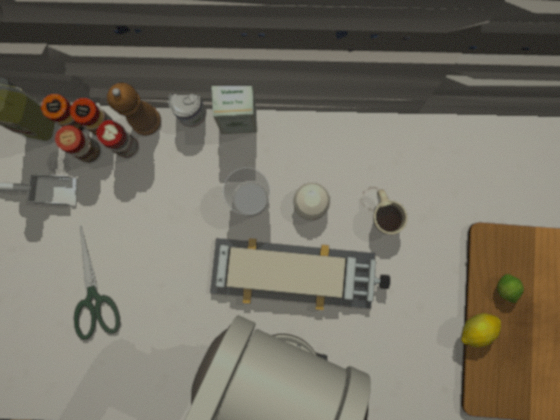

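The top view now shows both bars sticking out at front and back: left at (247,297) and (252,245), right at (320,305) and (325,251). I'll check the evenness in both views.

```bash
python3 - <<'E'
from meas import *
z=np.load("w3.npz"); d=vision.get_image("wrist"); c=cam(d,dict(orientation=z["R"],tcp_pos=z["t"])); im=z["img"]
for x in(214,378): print(x,[(r,int(im[r,x].sum())) for r in range(276,292)])
for x in(180,250,330,430): print(x,[(r,int(im[r,x].sum())) for r in range(278,296)])
d=vision.get_image("top");im=d["image"]
cr=im[225:325,200:400]; cv2.imwrite("pics/top3c.png",cv2.resize(cr,None,fx=4,fy=4,interpolation=cv2.INTER_CUBIC)[:,:,::-1])
for x in range(245,256): pass
g=im.astype(int)
for x in (246,247,248,319,320,321): print(x,[(r,g[r,x,0]-g[r,x,2]) for r in range(286,314)])
for x in (251,252,253,324,325,326): print(x,[(r,g[r,x,0]-g[r,x,2]) for r in range(236,262)])
E
```

```text
214 [(276, 268), (277, 262), (278, 272), (279, 168), (280, 103), (281, 101), (282, 104), (283, 102), (284, 108), (285, 109), (286, 173), (287, 312), (288, 321), (289, 317), (290, 314), (291, 329)]
378 [(276, 262), (277, 273), (278, 147), (279, 103), (280, 107), (281, 97), (282, 108), (283, 114), (284, 104), (285, 192), (286, 316), (287, 325), (288, 312), (289, 323), (290, 318), (291, 327)]
180 [(278, 263), (279, 259), (280, 261), (281, 266), (282, 263), (283, 272), (284, 186), (285, 78), (286, 66), (287, 77), (288, 71), (289, 59), (290, 73), (291, 51), (292, 90), (293, 110), (294, 107), (295, 113)]
250 [(278, 121), (279, 75), (280, 33), (281, 8), (282, 24), (283, 17), (284, 17), (285, 16), (286, 11), (287, 56), (288, 43), (289, 26), (290, 26), (291, 41), (292, 16), (293, 11), (294, 30), (295, 17)]
330 [(278, 267), (279, 260), (280, 259), (281, 261), (282, 260), (283, 271), (284, 187), (285, 78), (286, 63), (287, 75), (288, 66), (289, 53), (290, 64), (291, 59), (292, 87), (293, 113), (294, 107), (295, 115)]
430 [(278, 260), (279, 261), (280, 269), (281, 263), (282, 266), (283, 273), (
[... 6290 characters left out ...]
), (255, np.int64(64)), (256, np.int64(39)), (257, np.int64(29)), (258, np.int64(27)), (259, np.int64(28)), (260, np.int64(30)), (261, np.int64(29))]
326 [(236, np.int64(15)), (237, np.int64(13)), (238, np.int64(13)), (239, np.int64(15)), (240, np.int64(14)), (241, np.int64(14)), (242, np.int64(14)), (243, np.int64(18)), (244, np.int64(33)), (245, np.int64(59)), (246, np.int64(79)), (247, np.int64(88)), (248, np.int64(85)), (249, np.int64(88)), (250, np.int64(82)), (251, np.int64(86)), (252, np.int64(87)), (253, np.int64(84)), (254, np.int64(85)), (255, np.int64(64)), (256, np.int64(41)), (257, np.int64(29)), (258, np.int64(27)), (259, np.int64(30)), (260, np.int64(29)), (261, np.int64(26))]
```

View pics/top3c.png

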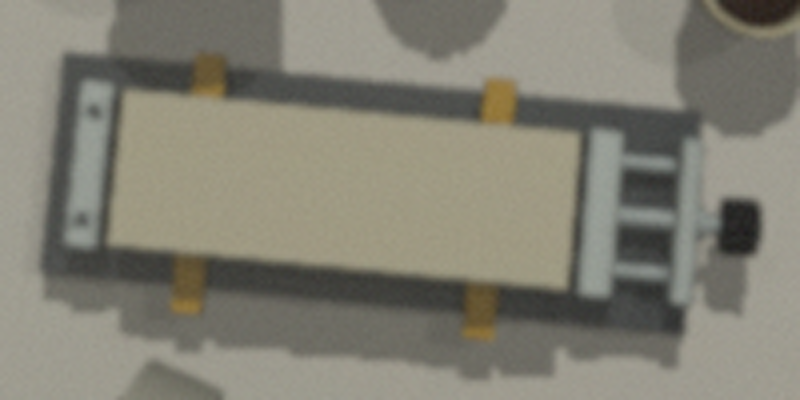

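```bash
cat > ev.py <<'E'
from meas import *
z=np.load("w3.npz"); d=vision.get_image("wrist"); c=cam(d,dict(orientation=z["R"],tcp_pos=z["t"]))
b=np.array([ray(c,p,.018) for p in ((180,292),(330,292),(430,291.8))]);k=np.polyfit(b[:,1],b[:,0],1);print("yaw",-np.arctan(k[0]))
for p in((378,285.1),(214,286.1)):
    P=ray(c,p,.026); print("wrist",P,"protr",P[0]-np.polyval(k,P[1]))
d=vision.get_image("top");c=cam(d);g=d["image"].astype(float)
ch=g[:,:,0]-g[:,:,2]; lum=g.sum(2)
def edge(sig,r0,r1): # subpixel 50% crossing from both
    s=sig[r0:r1]; lo,hi=s.min(),s.max(); t=(lo+hi)/2
    i=np.where(np.diff(np.sign(s-t)))[0]; i=i[0]; return r0+i+(t-s[i])/(s[i+1]-s[i])
yaw=-.0645; X=np.array([np.cos(yaw),np.sin(yaw)])
for n,xf,xb,fr,br in(("L",247,252,(301,308),(235,242)),("R",320,325,(307,313),(241,249))):
    rf=np.mean([edge(ch[:,x],*fr) for x in (xf-1,xf,xf+1)]); rb=np.mean([edge(ch[:,x],*br) for x in (xb-1,xb,xb+1)])
    F=ray(c,(xf,rf),.026)[:2];B=ray(c,(xb,rb),.026)[:2]
    print(n,rf,rb,F,B,"len",np.linalg.norm(F-B),"mid along X",((F+B)/2)@X)
# base edges in top, near columns of bars (dark vs light); stone edges
for n,xs in(("L",(235,262)),("R",(308,335))):
    for x in xs:
        h=ch[:,x]; rb=edge(lum[:,x],255,262) if 0 else None
        print(x,"lum",[int(v) for v in lum[232:262,x]],"|",[int(v) for v in lum[284:312,x]])
E
python3 ev.py
```

```text
yaw -0.06635828929703647
wrist [ 0.48730478 -0.0218088   0.026     ] protr -0.01082052732142097
wrist [ 0.47969815 -0.14782156  0.026     ] protr -0.01005286981518444
L 302.9023469994058 238.07371794871793 [ 0.48842953 -0.01978814] [ 0.60378242 -0.02458938] len 0.11545276735076544 mid along X 0.5464005791677994
R 309.479797979798 244.60232668566002 [ 0.48065308 -0.1493827 ] [ 0.59565368 -0.15591306] len 0.11518586831256092 mid along X 0.5468733059485353
235 lum [317, 321, 327, 325, 313, 320, 303, 271, 223, 207, 187, 196, 194, 206, 241, 312, 405, 440, 446, 448, 449, 442, 443, 447, 444, 442, 442, 436, 439, 441] | [446, 432, 393, 309, 223, 188, 197, 194, 192, 188, 200, 231, 273, 297, 312, 311, 313, 316, 305, 319, 318, 307, 329, 320, 336, 392, 435, 453]
262 lum [324, 324, 316, 315, 311, 324, 314, 318, 315, 298, 251, 208, 201, 203, 210, 227, 239, 294, 379, 427, 442, 442, 444, 439, 436, 442, 448, 440, 435, 442] | [442, 439, 449, 441, 416, 345, 244, 188, 183, 182, 189, 195, 197, 210, 258, 287, 305, 316, 320, 320, 322, 314, 314, 314, 318, 322, 320, 347]
308 lum [315, 318, 322, 322, 322, 320, 326, 360, 411, 454, 463, 468, 465, 431, 372, 292, 243, 241, 232, 238, 240, 260, 329, 402, 437, 448, 440, 448, 446, 442] | [445, 439, 442, 444, 441, 444, 444, 451, 434, 390, 307, 205, 189, 189, 188, 186, 189, 192, 232, 258, 285, 297, 290, 288, 294, 287, 292, 306]
335 lum [458, 463, 460, 460, 469, 462, 459, 463, 471, 466, 460, 462, 470, 459, 460, 454, 404, 327, 248, 229, 238, 228, 228, 231, 286, 379, 430, 446, 447, 448] | [441, 435, 436, 437, 446, 442, 440, 444, 443, 443, 443, 417, 343, 247, 185, 180, 177, 172, 164, 184, 192, 250, 281, 311, 317, 312, 314, 314]
```

```bash
python3 - <<'E'
from h import *
d=vision.get_image("top");c=cam(d)
yaw=-.0645;X=np.array([np.cos(yaw),np.sin(yaw)])
for x,b,f in((235,239.3,295.5),(262,241.85,297.95),(308,246.25,302.3),(335,248.75,305.0)):
    B=ray(c,(x,b),.018)[:2];F=ray(c,(x,f),.018)[:2]; print(x,B,F,np.linalg.norm(B-F)*np.cos(yaw),"mid",(B+F)/2@X)
# stone edges
for x,b,f in((235,247.1,287.0),(262,249.4,289.3),(308,254.1,293.9),(335,256.4,296.4)):
    B=ray(c,(x,b),.051)[:2];F=ray(c,(x,f),.051)[:2]; print("st",x,np.linalg.norm(B-F),"mid",(B+F)/2@X)
E
```

```text
235 [0.60125951 0.00678414] [0.50049351 0.00286023] 0.10063268127530667 mid 0.5494202017254686
262 [ 0.59798022 -0.04232882] [ 0.49753905 -0.04567052] 0.10028777826670437 mid 0.5494566325542994
308 [ 0.59230951 -0.12575645] [ 0.49220946 -0.12812163] 0.0999197766688565 mid 0.54931380066673
335 [ 0.58914003 -0.1745759 ] [ 0.48883177 -0.17637941] 0.10011585154395505 mid 0.5491755936364061
st 235 0.06915749787077292 mid 0.5496809454195016
st 262 0.06904908238932286 mid 0.5500612482605403
st 308 0.06867661787392935 mid 0.5494490961462827
st 335 0.06891699639511892 mid 0.5496582226675019
```

Call:
apply_moves --motion '[[[-0.6,2.6,1],[0,0,0],255],[[-0.9,2.5,3],[0,0,0],255],[[-0.9,1.4,3],[0,0,0],255],[[-0.3,0.3,2.5],[0,0,0],255],[[0,0,1],[0,0,0],255],[[0,0,0],[0,0,0],255]]'

```text
time: 9.5
tcp_pos: [0.4538, -0.0219, 0.0347]
orientation: [[-0.998, 0.069, 0.003], [0.069, 0.998, -0.0], [-0.003, 0.0, -1.0]]
ft_force: [0.2, -0.1, 0.1]
opening: 0.002
```

Call:
apply_moves --motion '[[[-0.8,0.1,0.3],[0,0,0],255],[[-0.7,0.1,0.15],[0,0,0],255],[[-0.3,0,0],[0,0,0],255],[[-0.1,0,0],[0,0,0],255],[[0,0,0],[0,0,0],255]]'

```text
time: 10.0
tcp_pos: [0.4765, -0.0229, 0.0336]
orientation: [[-0.997, 0.071, 0.008], [0.071, 0.997, -0.001], [-0.008, -0.001, -1.0]]
ft_force: [0.9, 0.5, -0.3]
opening: 0.001
```

Call:
apply_moves --motion '[[[-0.1,0,0.2],[0,0.2,0.2],255],[[-0.1,0,0.1],[0,0,0],255],[[0,0,0],[0,0,0],255]]'

```text
time: 10.3
tcp_pos: [0.4785, -0.0231, 0.0308]
orientation: [[-0.997, 0.075, 0.004], [0.075, 0.997, -0.001], [-0.004, -0.001, -1.0]]
ft_force: [-0.2, 1.0, -0.1]
opening: -0.001
```

Call:
apply_moves --motion '[[[-0.1,0,0],[0,0,0],255],[[-0.05,0,0],[0,0,0],255],[[0,0,0],[0,0,0],255]]'

```text
time: 10.6
tcp_pos: [0.4798, -0.0232, 0.0307]
orientation: [[-0.997, 0.075, 0.004], [0.075, 0.997, -0.001], [-0.004, -0.001, -1.0]]
ft_force: [-1.2, 0.2, 0.1]
opening: -0.001
```

Left bar done. Next is the right bar.

Call:
apply_moves --motion '[[[1.3,0,0],[0,0,-0.3],255],[[1.3,0,0],[0,0,-0.3],255],[[0,-3.5,0],[0,0,0],255],[[0,-3.8,0],[0,0,0],255],[[0,-2.5,0],[0,0,0],255],[[-0.1,-1,0],[0,0,0],255],[[0,0,0],[0,0,0],255]]'

```text
time: 11.3
tcp_pos: [0.4413, -0.1303, 0.0308]
orientation: [[-0.998, 0.06, 0.004], [0.06, 0.998, -0.001], [-0.004, -0.001, -1.0]]
ft_force: [-0.1, -0.1, -0.8]
opening: 0.002
```

Call:
apply_moves --motion '[[[-0.7,-0.8,0],[0,0,0.2],255],[[-0.8,-0.5,0],[0,0,0],255],[[-0.6,0,0],[0,0,0],255],[[-0.2,0,0],[0,0,0],255],[[0,0,0],[0,0,0],255]]'

```text
time: 11.8
tcp_pos: [0.4655, -0.1428, 0.0308]
orientation: [[-0.998, 0.061, 0.004], [0.061, 0.998, -0.0], [-0.004, -0.0, -1.0]]
ft_force: [0.6, 0.0, 0.1]
opening: -0.001
```

Call:
apply_moves --motion '[[[-0.2,-0.2,0],[0,0,0.3],255],[[-0.1,0,0],[0,0,0],255],[[-0.1,0,0],[0,0,0],255],[[-0.1,0,0],[0,0,0],255],[[0,0,0],[0,0,0],255]]'

```text
time: 12.3
tcp_pos: [0.4704, -0.1444, 0.0305]
orientation: [[-0.998, 0.066, 0.003], [0.066, 0.998, 0.0], [-0.003, 0.0, -1.0]]
ft_force: [0.9, -0.6, 0.3]
opening: 0.003
```

Call:
apply_moves --motion '[[[-0.1,0,0],[0,0,0],255],[[-0.05,0,0],[0,0,0],255],[[0,0,0],[0,0,0],255]]'

```text
time: 12.6
tcp_pos: [0.4719, -0.1445, 0.0306]
orientation: [[-0.998, 0.066, 0.003], [0.066, 0.998, 0.0], [-0.003, 0.0, -1.0]]
ft_force: [-0.8, 0.7, 0.3]
opening: 0.004
```

Back off to the same viewing pose and check.

Call:
apply_moves --motion '[[[2.0,0,0],[0,0,0],255],[[1,0.5,-3],[0,0,0],255],[[1,2.5,-3.5],[0,0,0],255],[[1,2.0,-3.5],[0,0,0],255],[[0,0,-1],[0,0,0],255],[[0,0,0],[0,0,0],255],[[0,0,0],[0,0,0],255]]'

```text
time: 13.3
tcp_pos: [0.423, -0.09, 0.1433]
orientation: [[-0.998, 0.067, 0.003], [0.067, 0.998, 0.001], [-0.003, 0.001, -1.0]]
ft_force: [0.5, 0.5, -0.5]
opening: 0.002
```

```bash
python3 shot.py w4; cat > ev2.py <<'E'
from meas import *
d=vision.get_image("top");c=cam(d);g=d["image"].astype(float);cv2.imwrite("pics/ev.png",g[:,:,::-1])
ch=g[:,:,0]-g[:,:,2]
def edge(s,r0,r1,t):
    s=s[r0:r1]; i=np.where(np.diff(np.sign(s-t)))[0]; i=i[0]; return r0+i+(t-s[i])/(s[i+1]-s[i])
yaw=-.0645; X=np.array([np.cos(yaw),np.sin(yaw)])
for n,xf,xb,fr,br,tf,tb in(("L",247,252,(298,308),(231,241),45,28),("R",320,325,(304,313),(238,248),45,50)):
    for x in (xf,xb): pass
    print(n,[int(v) for v in ch[294:312,xf]],[int(v) for v in ch[232:250,xb]])
    rf=np.mean([edge(ch[:,x],*fr,tf) for x in (xf-1,xf,xf+1)]); rb=np.mean([edge(ch[:,x],*br,tb) for x in (xb-1,xb,xb+1)])
    F=ray(c,(xf,rf),.026)[:2];B=ray(c,(xb,rb),.026)[:2]
    print(n,rf,rb,"len",np.linalg.norm(F-B),"mid-base",((F+B)/2)@X-.5493)
E
python3 ev2.py
```

```text
[ 0.423  -0.09    0.1433] [ 0.54  0.45 -0.47]
[205, 286, 18, 21, 330] [ 0.4818 -0.1566  0.026 ] [ 0.5003 -0.1429  0.026 ]
[371, 286, 18, 22, 328] [ 0.4905 -0.0273  0.026 ] [ 0.5098 -0.0142  0.026 ]
L [49, 48, 50, 48, 48, 58, 61, 40, 22, 13, 9, 11, 10, 10, 11, 11, 9, 9] [9, 10, 9, 14, 25, 41, 49, 49, 48, 50, 49, 49, 52, 50, 60, 73, 65, 43]
L 300.77638540796437 236.1875 len 0.11512373359298408 mid-base 0.0006456572758378742
R [27, 29, 35, 43, 46, 48, 53, 52, 54, 52, 50, 53, 58, 62, 41, 17, 10, 10] [15, 15, 15, 13, 13, 13, 16, 13, 13, 15, 23, 43, 72, 84, 87, 89, 88, 86]
R 307.8312447786132 243.20573210126963 len 0.1148135863261994 mid-base 0.0002552331792302631[ WARN:0@3.067] global loadsave.cpp:1063 imwrite_ Unsupported depth image for selected encoder is fallbacked to CV_8U.
```

View pics/w4.png

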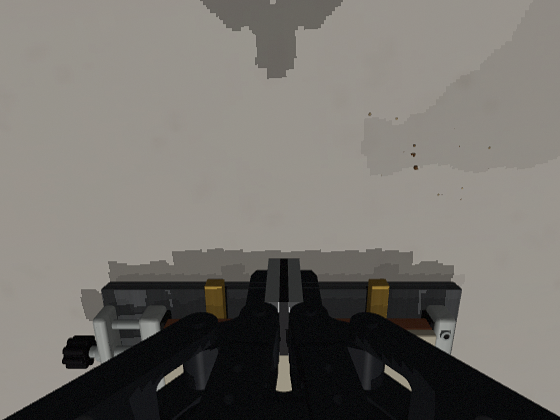

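Both bars are centred within about 0.6 mm. Next is the point above the stone's left end.

Call:
apply_moves --motion '[[[-2.5,1.6,0],[0,0,0],255],[[-3.2,2.1,0.5],[0,0,0],255],[[-3.2,2.1,1.5],[0,0,0],255],[[-2.2,1.2,2],[0,0,0],255],[[-0.5,0.3,1],[0,0,0],255],[[0,0,0],[0,0,0],255]]'

```text
time: 14.0
tcp_pos: [0.5464, -0.0248, 0.0832]
orientation: [[-0.997, 0.072, -0.008], [0.072, 0.997, 0.003], [0.008, 0.002, -1.0]]
ft_force: [-0.5, 0.5, 0.3]
opening: -0.002
```

Call:
apply_moves --motion '[[[-0.15,0.15,0.4],[0,-0.4,0],255],[[-0.05,0,0.1],[0,0,0],255],[[0,0,0],[0,0,0],255]]'

```text
time: 14.3
tcp_pos: [0.5471, -0.0248, 0.0778]
orientation: [[-0.997, 0.073, -0.002], [0.073, 0.997, 0.002], [0.002, 0.002, -1.0]]
ft_force: [0.3, 0.1, 1.1]
opening: 0.002
```

Call:
apply_moves --motion '[[[0,0,0.2],[0,0,0],255],[[0,0,0.05],[0,0,0],255]]'

```text
time: 14.5
tcp_pos: [0.5469, -0.0255, 0.0764]
orientation: [[-0.997, 0.074, -0.0], [0.074, 0.997, 0.002], [0.0, 0.002, -1.0]]
ft_force: [0.5, 0.2, -0.4]
opening: 0.003
```

Call:
apply_moves --motion '[[[0,0,0.1],[0,0,0],255],[[0,0,0.05],[0,0,0],255]]'

```text
time: 14.7
tcp_pos: [0.547, -0.0257, 0.0755]
orientation: [[-0.997, 0.074, 0.001], [0.074, 0.997, 0.002], [-0.001, 0.002, -1.0]]
ft_force: [-0.2, -0.3, 0.5]
opening: 0.002
```

Call:
apply_moves --motion '[[[-0.1,0.2,0.1],[0,0,-0.3],255],[[0,0,0.1],[0,0,0],255]]'

```text
time: 14.9
tcp_pos: [0.5483, -0.0237, 0.0736]
orientation: [[-0.998, 0.069, 0.002], [0.069, 0.998, 0.001], [-0.001, 0.002, -1.0]]
ft_force: [0.5, -0.6, -0.1]
opening: 0.003
```

Call:
apply_moves --motion '[[[0,0,0.1],[0,0,0],255]]'

```text
time: 15.0
tcp_pos: [0.5484, -0.0236, 0.0725]
orientation: [[-0.998, 0.069, 0.002], [0.069, 0.998, 0.002], [-0.001, 0.002, -1.0]]
ft_force: [0.1, 0.5, -0.4]
opening: 0.001
```

Call:
apply_moves --motion '[[[0,0,0.1],[0,0,0],255]]'

```text
time: 15.1
tcp_pos: [0.5484, -0.0235, 0.0715]
orientation: [[-0.998, 0.069, 0.001], [0.069, 0.998, 0.002], [-0.001, 0.002, -1.0]]
ft_force: [-0.8, 0.7, 3.3]
opening: 0.0
```

Call:
apply_moves --motion '[[[0,0,0.05],[0,0,0],255]]'

```text
time: 15.2
tcp_pos: [0.5484, -0.0235, 0.071]
orientation: [[-0.998, 0.069, 0.002], [0.069, 0.998, 0.001], [-0.001, 0.002, -1.0]]
ft_force: [-2.4, -0.0, 5.1]
opening: -0.001
```

Call:
apply_moves --motion '[[[0,0,0.05],[0,0,0],255]]'

```text
time: 15.3
tcp_pos: [0.5484, -0.0235, 0.0706]
orientation: [[-0.998, 0.069, 0.001], [0.069, 0.998, 0.002], [-0.001, 0.002, -1.0]]
ft_force: [-3.4, 1.0, 5.0]
opening: -0.001
```

Call:
apply_moves --motion '[[[0,0,0.05],[0,0,0],255]]'

```text
time: 15.4
tcp_pos: [0.5484, -0.0235, 0.0702]
orientation: [[-0.998, 0.068, 0.002], [0.068, 0.998, 0.002], [-0.001, 0.002, -1.0]]
ft_force: [-1.9, -0.1, 4.9]
opening: -0.002
```

Call:
apply_moves --motion '[[[0,0,0.05],[0,0,0],255]]'

```text
time: 15.5
tcp_pos: [0.5484, -0.0234, 0.0697]
orientation: [[-0.998, 0.069, 0.002], [0.069, 0.998, 0.002], [-0.002, 0.002, -1.0]]
ft_force: [-2.6, 1.3, 5.2]
opening: 0.0
```

Call:
apply_moves --motion '[[[0,0,0.05],[0,0,0],255],[[0,0,0.05],[0,0,0],255]]'

```text
time: 15.7
tcp_pos: [0.5484, -0.0234, 0.0688]
orientation: [[-0.998, 0.069, 0.002], [0.069, 0.998, 0.002], [-0.002, 0.002, -1.0]]
ft_force: [-1.6, 1.7, 4.6]
opening: -0.001
```

Call:
apply_moves --motion '[[[0,0,0.05],[0,0,0],255]]'

```text
time: 15.8
tcp_pos: [0.5484, -0.0233, 0.0683]
orientation: [[-0.998, 0.068, 0.002], [0.068, 0.998, 0.002], [-0.002, 0.002, -1.0]]
ft_force: [-1.1, 1.8, 4.9]
opening: 0.001
```

Call:
apply_moves --motion '[[[0,0,0.05],[0,0,0],255]]'

```text
time: 15.9
tcp_pos: [0.5484, -0.0233, 0.0677]
orientation: [[-0.998, 0.068, 0.002], [0.068, 0.998, 0.002], [-0.002, 0.002, -1.0]]
ft_force: [-2.8, 2.2, 4.8]
opening: -0.0
```

Call:
apply_moves --motion '[[[0,0,0.05],[0,0,0],255]]'

```text
time: 16.0
tcp_pos: [0.5484, -0.0232, 0.0672]
orientation: [[-0.998, 0.069, 0.002], [0.069, 0.998, 0.002], [-0.002, 0.002, -1.0]]
ft_force: [-1.6, 1.7, 5.7]
opening: 0.002
```

Call:
apply_moves --motion '[[[0,0,0.05],[0,0,0],255]]'

```text
time: 16.1
tcp_pos: [0.5484, -0.0232, 0.0666]
orientation: [[-0.998, 0.068, 0.002], [0.068, 0.998, 0.002], [-0.002, 0.002, -1.0]]
ft_force: [-1.6, 1.8, 5.1]
opening: 0.005
```

Call:
apply_moves --motion '[[[0,0,0.03],[0,0,0],255]]'

```text
time: 16.2
tcp_pos: [0.5484, -0.0232, 0.0663]
orientation: [[-0.998, 0.068, 0.002], [0.068, 0.998, 0.002], [-0.002, 0.002, -1.0]]
ft_force: [-1.7, 1.7, 4.6]
opening: 0.005
```

Call:
apply_moves --motion '[[[0,0,0.03],[0,0,0],255]]'

```text
time: 16.3
tcp_pos: [0.5484, -0.0231, 0.0659]
orientation: [[-0.998, 0.068, 0.002], [0.068, 0.998, 0.002], [-0.002, 0.002, -1.0]]
ft_force: [-2.8, 2.0, 4.5]
opening: -0.001
```

Call:
apply_moves --motion '[[[0,0,0.03],[0,0,0],255]]'

```text
time: 16.4
tcp_pos: [0.5484, -0.0231, 0.0656]
orientation: [[-0.998, 0.068, 0.002], [0.068, 0.998, 0.002], [-0.002, 0.002, -1.0]]
ft_force: [-2.0, 1.5, 4.9]
opening: 0.0
```

Call:
apply_moves --motion '[[[0,0,0.03],[0,0,0],255]]'

```text
time: 16.5
tcp_pos: [0.5484, -0.0231, 0.0653]
orientation: [[-0.998, 0.069, 0.002], [0.069, 0.998, 0.002], [-0.002, 0.002, -1.0]]
ft_force: [-2.1, 2.3, 5.9]
opening: 0.006
```

Call:
apply_moves --motion '[[[0,0,0.03],[0,0,0],255]]'

```text
time: 16.6
tcp_pos: [0.5485, -0.0231, 0.0652]
orientation: [[-0.998, 0.068, 0.002], [0.068, 0.998, 0.002], [-0.002, 0.002, -1.0]]
ft_force: [-3.5, 1.9, 8.9]
opening: -0.002
```

Call:
apply_moves --motion '[[[0,0,0.03],[0,0,0],255]]'

```text
time: 16.7
tcp_pos: [0.5485, -0.0231, 0.0651]
orientation: [[-0.998, 0.068, 0.002], [0.068, 0.998, 0.002], [-0.002, 0.002, -1.0]]
ft_force: [-3.9, 1.8, 10.1]
opening: -0.002
```

Call:
apply_moves --motion '[[[0,0,0.03],[0,0,0],255]]'

```text
time: 16.8
tcp_pos: [0.5485, -0.0231, 0.0651]
orientation: [[-0.998, 0.068, 0.002], [0.068, 0.998, 0.002], [-0.002, 0.002, -1.0]]
ft_force: [-4.6, 2.7, 10.6]
opening: 0.001
```

Call:
apply_moves --motion '[[[0,0,0.04],[0,0,0],255]]'

```text
time: 16.9
tcp_pos: [0.5485, -0.0231, 0.065]
orientation: [[-0.998, 0.068, 0.002], [0.068, 0.998, 0.002], [-0.002, 0.002, -1.0]]
ft_force: [-3.9, 2.5, 10.8]
opening: -0.001
```

Call:
apply_moves --motion '[[[0,0,0.05],[0,0,0],255]]'

```text
time: 17.0
tcp_pos: [0.5485, -0.0231, 0.065]
orientation: [[-0.998, 0.068, 0.002], [0.068, 0.998, 0.002], [-0.002, 0.002, -1.0]]
ft_force: [-5.3, 2.9, 12.5]
opening: -0.0
```

Call:
apply_moves --motion '[[[0,0,0.05],[0,0,0],255]]'

```text
time: 17.1
tcp_pos: [0.5485, -0.0231, 0.0649]
orientation: [[-0.998, 0.068, 0.002], [0.068, 0.998, 0.002], [-0.002, 0.002, -1.0]]
ft_force: [-6.4, 2.7, 13.1]
opening: 0.002
```

Call:
apply_moves --motion '[[[0.03,0.01,0.05],[0,0,0],255]]'

```text
time: 17.2
tcp_pos: [0.5484, -0.023, 0.065]
orientation: [[-0.998, 0.068, 0.003], [0.068, 0.998, 0.002], [-0.003, 0.002, -1.0]]
ft_force: [-2.4, 1.5, 10.9]
opening: 0.0
```

Call:
apply_moves --motion '[[[0.03,0.01,0.06],[0,0,0],255]]'

```text
time: 17.3
tcp_pos: [0.5484, -0.0231, 0.065]
orientation: [[-0.998, 0.068, 0.004], [0.068, 0.998, 0.001], [-0.004, 0.002, -1.0]]
ft_force: [-1.9, 1.4, 12.5]
opening: 0.0
```

Call:
apply_moves --motion '[[[0.01,0,0.08],[0,0,0],255]]'

```text
time: 17.4
tcp_pos: [0.5485, -0.0231, 0.0648]
orientation: [[-0.998, 0.068, 0.005], [0.068, 0.998, 0.001], [-0.005, 0.001, -1.0]]
ft_force: [-6.9, 1.7, 16.2]
opening: -0.001
```

Call:
apply_moves --motion '[[[0.02,0,0.08],[0,0,0],255]]'

```text
time: 17.5
tcp_pos: [0.5485, -0.0231, 0.0648]
orientation: [[-0.998, 0.068, 0.005], [0.068, 0.998, 0.001], [-0.005, 0.001, -1.0]]
ft_force: [-6.6, 3.7, 16.3]
opening: 0.003
```

Call:
apply_moves --motion '[[[0.02,0,0.08],[0,0,0],255]]'

```text
time: 17.6
tcp_pos: [0.5484, -0.0231, 0.0648]
orientation: [[-0.998, 0.068, 0.006], [0.068, 0.998, 0.001], [-0.006, 0.001, -1.0]]
ft_force: [-6.5, 2.9, 16.5]
opening: -0.004
```

Call:
apply_moves --motion '[[[0.04,0.01,0.1],[0,0,0],255]]'

```text
time: 17.7
tcp_pos: [0.5484, -0.0231, 0.0647]
orientation: [[-0.998, 0.068, 0.007], [0.068, 0.998, 0.001], [-0.007, 0.001, -1.0]]
ft_force: [-4.6, 2.0, 18.0]
opening: 0.002
```

Call:
apply_moves --motion '[[[0.02,0.01,0.1],[0,0,0],255]]'

```text
time: 17.8
tcp_pos: [0.5484, -0.023, 0.0646]
orientation: [[-0.998, 0.068, 0.008], [0.068, 0.998, 0.0], [-0.008, 0.001, -1.0]]
ft_force: [-7.8, 2.0, 19.5]
opening: -0.002
```

Call:
apply_moves --motion '[[[0,0,-1.5],[0,0.4,0],255],[[0,-1.5,-1.5],[0,0,0],255],[[0,-3.8,0],[0,0,0],255],[[0,-3.9,0],[0,0,0],255],[[0,-2,0],[0,0,0],255],[[0,-0.3,0.5],[0,0,0],255],[[0,0,0.5],[0,0,0],255],[[0,0,0],[0,0,0],255]]'

```text
time: 18.6
tcp_pos: [0.54, -0.1414, 0.0836]
orientation: [[-0.998, 0.067, 0.0], [0.067, 0.998, -0.001], [-0.0, -0.001, -1.0]]
ft_force: [0.9, 0.0, 0.0]
opening: 0.002
```

Call:
apply_moves --motion '[[[-0.05,-0.8,0.2],[0,0,0],255],[[0,-0.3,0.2],[0,0,0],255],[[0,0,0.1],[0,0,0],255]]'

```text
time: 18.9
tcp_pos: [0.54, -0.1511, 0.0779]
orientation: [[-0.998, 0.064, -0.0], [0.064, 0.998, -0.001], [0.0, -0.001, -1.0]]
ft_force: [-0.1, 0.0, 0.5]
opening: -0.0
```

Call:
apply_moves --motion '[[[0,0,0.15],[0,0,0],255],[[0,0,0.1],[0,0,0],255]]'

```text
time: 19.1
tcp_pos: [0.5401, -0.1507, 0.0753]
orientation: [[-0.998, 0.063, -0.0], [0.063, 0.998, -0.001], [0.0, -0.001, -1.0]]
ft_force: [-0.6, 0.4, -0.8]
opening: -0.002
```

Call:
apply_moves --motion '[[[0,0,0.1],[0,0,0],255]]'

```text
time: 19.2
tcp_pos: [0.5402, -0.1506, 0.0742]
orientation: [[-0.998, 0.063, -0.0], [0.063, 0.998, -0.001], [-0.0, -0.001, -1.0]]
ft_force: [0.2, 0.1, -0.7]
opening: 0.001
```

Call:
apply_moves --motion '[[[0,0,0.1],[0,0,0],255]]'

```text
time: 19.3
tcp_pos: [0.5402, -0.1505, 0.0732]
orientation: [[-0.998, 0.063, 0.0], [0.063, 0.998, -0.001], [-0.0, -0.001, -1.0]]
ft_force: [-0.1, -0.2, -0.5]
opening: 0.0
```

Call:
apply_moves --motion '[[[0,0,0.1],[0,0,0],255]]'

```text
time: 19.4
tcp_pos: [0.5402, -0.1505, 0.0722]
orientation: [[-0.998, 0.063, 0.0], [0.063, 0.998, -0.001], [-0.0, -0.001, -1.0]]
ft_force: [-0.2, 0.4, 0.2]
opening: 0.003
```

Call:
apply_moves --motion '[[[0,-0.2,0.05],[0,0,0.2],255]]'

```text
time: 19.5
tcp_pos: [0.5401, -0.1523, 0.0716]
orientation: [[-0.998, 0.066, 0.0], [0.066, 0.998, -0.001], [-0.0, -0.001, -1.0]]
ft_force: [-1.1, -0.4, 0.0]
opening: 0.001
```

Call:
apply_moves --motion '[[[0,0,0.07],[0,0,0],255]]'

```text
time: 19.6
tcp_pos: [0.5401, -0.1525, 0.0709]
orientation: [[-0.998, 0.067, 0.0], [0.067, 0.998, -0.001], [-0.0, -0.001, -1.0]]
ft_force: [-0.8, -1.3, 3.1]
opening: -0.004
```

Call:
apply_moves --motion '[[[0,0,0.07],[0,0,0],255]]'

```text
time: 19.7
tcp_pos: [0.5401, -0.1527, 0.0704]
orientation: [[-0.998, 0.067, 0.0], [0.067, 0.998, -0.001], [-0.0, -0.001, -1.0]]
ft_force: [-2.0, 0.7, 5.6]
opening: -0.001
```

Call:
apply_moves --motion '[[[0,0,0.07],[0,0,0],255]]'

```text
time: 19.8
tcp_pos: [0.5402, -0.1528, 0.0699]
orientation: [[-0.998, 0.067, 0.001], [0.067, 0.998, -0.001], [-0.001, -0.001, -1.0]]
ft_force: [-1.9, 1.0, 6.1]
opening: -0.003
```

Call:
apply_moves --motion '[[[0,0,0.07],[0,0,0],255]]'

```text
time: 19.9
tcp_pos: [0.5401, -0.1528, 0.0695]
orientation: [[-0.998, 0.067, 0.001], [0.067, 0.998, -0.001], [-0.001, -0.001, -1.0]]
ft_force: [-3.1, 1.0, 6.2]
opening: 0.002
```

Call:
apply_moves --motion '[[[0,0,0.05],[0,0,0],255]]'

```text
time: 20.0
tcp_pos: [0.5401, -0.1528, 0.0693]
orientation: [[-0.998, 0.067, 0.001], [0.067, 0.998, -0.001], [-0.001, -0.001, -1.0]]
ft_force: [-2.4, -0.2, 4.9]
opening: 0.002
```

Call:
apply_moves --motion '[[[0,0,0.05],[0,0,0],255]]'

```text
time: 20.1
tcp_pos: [0.5401, -0.1528, 0.0691]
orientation: [[-0.998, 0.067, 0.001], [0.067, 0.998, -0.001], [-0.001, -0.001, -1.0]]
ft_force: [-2.9, 0.9, 5.7]
opening: 0.005
```

Call:
apply_moves --motion '[[[0.01,0,0.07],[0,0,0],255],[[0.01,0,0.07],[0,0,0],255]]'

```text
time: 20.3
tcp_pos: [0.5401, -0.1529, 0.0683]
orientation: [[-0.998, 0.067, 0.001], [0.067, 0.998, -0.001], [-0.002, -0.001, -1.0]]
ft_force: [-1.7, 0.7, 5.7]
opening: -0.001
```

Call:
apply_moves --motion '[[[0.01,0,0.07],[0,0,0],255],[[0.01,0,0.07],[0,0,0],255]]'

```text
time: 20.5
tcp_pos: [0.5401, -0.153, 0.0676]
orientation: [[-0.998, 0.067, 0.002], [0.067, 0.998, -0.002], [-0.002, -0.001, -1.0]]
ft_force: [-1.3, 1.1, 5.9]
opening: -0.0
```

Call:
apply_moves --motion '[[[0.01,0,0.07],[0,0,0],255]]'

```text
time: 20.6
tcp_pos: [0.5401, -0.153, 0.0673]
orientation: [[-0.998, 0.067, 0.003], [0.067, 0.998, -0.002], [-0.003, -0.002, -1.0]]
ft_force: [-2.1, 0.6, 5.6]
opening: 0.001
```

Call:
apply_moves --motion '[[[0,0,0.06],[0,0,0],255]]'

```text
time: 20.7
tcp_pos: [0.5401, -0.1531, 0.067]
orientation: [[-0.998, 0.067, 0.003], [0.067, 0.998, -0.002], [-0.003, -0.002, -1.0]]
ft_force: [-3.0, -0.1, 6.1]
opening: -0.003
```

Call:
apply_moves --motion '[[[0,0,0.06],[0,0,0],255]]'

```text
time: 20.8
tcp_pos: [0.5401, -0.1531, 0.0667]
orientation: [[-0.998, 0.067, 0.003], [0.067, 0.998, -0.002], [-0.003, -0.002, -1.0]]
ft_force: [-3.8, 0.8, 6.8]
opening: -0.002
```

Call:
apply_moves --motion '[[[0,0,0.06],[0,0,0],255]]'

```text
time: 20.9
tcp_pos: [0.5401, -0.1531, 0.0665]
orientation: [[-0.998, 0.067, 0.003], [0.067, 0.998, -0.002], [-0.003, -0.002, -1.0]]
ft_force: [-3.2, 1.0, 6.7]
opening: -0.002
```

Call:
apply_moves --motion '[[[0.01,0,0.06],[0,0,0],255],[[0.01,0,0.06],[0,0,0],255]]'

```text
time: 21.1
tcp_pos: [0.54, -0.1531, 0.0661]
orientation: [[-0.998, 0.067, 0.004], [0.067, 0.998, -0.002], [-0.004, -0.002, -1.0]]
ft_force: [-2.4, 1.2, 6.3]
opening: 0.003
```

Call:
apply_moves --motion '[[[0.01,0,0.06],[0,0,0],255]]'

```text
time: 21.2
tcp_pos: [0.5401, -0.1532, 0.0659]
orientation: [[-0.998, 0.067, 0.004], [0.067, 0.998, -0.002], [-0.004, -0.002, -1.0]]
ft_force: [-2.3, 1.3, 7.1]
opening: -0.0
```

Call:
apply_moves --motion '[[[0.01,0,0.06],[0,0,0],255]]'

```text
time: 21.3
tcp_pos: [0.54, -0.1532, 0.0657]
orientation: [[-0.998, 0.067, 0.004], [0.067, 0.998, -0.003], [-0.005, -0.002, -1.0]]
ft_force: [-2.6, 0.7, 7.0]
opening: -0.001
```

Call:
apply_moves --motion '[[[0.01,0,0.06],[0,0,0],255]]'

```text
time: 21.4
tcp_pos: [0.54, -0.1532, 0.0654]
orientation: [[-0.998, 0.067, 0.005], [0.067, 0.998, -0.003], [-0.005, -0.002, -1.0]]
ft_force: [-2.5, 0.7, 7.1]
opening: 0.004
```

Call:
apply_moves --motion '[[[0.01,0,0.06],[0,0,0],255]]'

```text
time: 21.5
tcp_pos: [0.54, -0.1532, 0.0652]
orientation: [[-0.998, 0.067, 0.005], [0.067, 0.998, -0.003], [-0.005, -0.002, -1.0]]
ft_force: [-2.8, 1.9, 6.4]
opening: 0.002
```

Call:
apply_moves --motion '[[[0.01,0,0.06],[0,0,0],255]]'

```text
time: 21.6
tcp_pos: [0.54, -0.1532, 0.0651]
orientation: [[-0.998, 0.067, 0.005], [0.067, 0.998, -0.003], [-0.006, -0.003, -1.0]]
ft_force: [-2.1, 0.8, 6.5]
opening: -0.002
```

Call:
apply_moves --motion '[[[0.01,0,0.06],[0,0,0],255]]'

```text
time: 21.7
tcp_pos: [0.54, -0.1533, 0.0649]
orientation: [[-0.998, 0.067, 0.006], [0.067, 0.998, -0.003], [-0.006, -0.003, -1.0]]
ft_force: [-2.9, 2.1, 8.4]
opening: -0.003
```

Hard contact is starting here, at the same height as on the left (0.065).

Call:
apply_moves --motion '[[[0.01,0,0.06],[0,0.3,0],255]]'

```text
time: 21.8
tcp_pos: [0.5401, -0.1533, 0.0649]
orientation: [[-0.998, 0.067, 0.001], [0.067, 0.998, -0.003], [-0.002, -0.003, -1.0]]
ft_force: [-2.4, 1.2, 8.5]
opening: -0.002
```

Call:
apply_moves --motion '[[[0.02,0,0.07],[0,0,0],255]]'

```text
time: 21.9
tcp_pos: [0.5401, -0.1532, 0.0648]
orientation: [[-0.998, 0.067, 0.002], [0.067, 0.998, -0.003], [-0.002, -0.003, -1.0]]
ft_force: [-3.7, 2.2, 10.9]
opening: 0.002
```

Call:
apply_moves --motion '[[[0.02,0,0.07],[0,0,0],255]]'

```text
time: 22.0
tcp_pos: [0.5401, -0.1533, 0.0648]
orientation: [[-0.998, 0.067, 0.002], [0.067, 0.998, -0.003], [-0.003, -0.003, -1.0]]
ft_force: [-4.1, 1.6, 11.1]
opening: 0.001
```

Call:
apply_moves --motion '[[[0.03,0,0.07],[0,0,0],255]]'

```text
time: 22.1
tcp_pos: [0.54, -0.1533, 0.0647]
orientation: [[-0.998, 0.068, 0.003], [0.068, 0.998, -0.003], [-0.003, -0.003, -1.0]]
ft_force: [-1.7, 2.2, 9.7]
opening: -0.002
```

Call:
apply_moves --motion '[[[0.03,0,0.08],[0,0,0],255]]'

```text
time: 22.2
tcp_pos: [0.54, -0.1533, 0.0647]
orientation: [[-0.998, 0.067, 0.004], [0.067, 0.998, -0.003], [-0.004, -0.003, -1.0]]
ft_force: [-3.0, 1.4, 11.6]
opening: 0.0
```

Call:
apply_moves --motion '[[[0.02,0,0.1],[0,0,0],255]]'

```text
time: 22.3
tcp_pos: [0.54, -0.1533, 0.0646]
orientation: [[-0.998, 0.067, 0.005], [0.067, 0.998, -0.004], [-0.005, -0.003, -1.0]]
ft_force: [-5.8, 2.2, 13.9]
opening: 0.0
```

Call:
apply_moves --motion '[[[0.03,0,0.11],[0,0,0],255]]'

```text
time: 22.4
tcp_pos: [0.54, -0.1533, 0.0645]
orientation: [[-0.998, 0.067, 0.006], [0.067, 0.998, -0.004], [-0.006, -0.004, -1.0]]
ft_force: [-4.5, 2.6, 17.2]
opening: 0.003
```

Call:
apply_moves --motion '[[[0.03,0.01,0.11],[0,0,0],255]]'

```text
time: 22.5
tcp_pos: [0.54, -0.1532, 0.0645]
orientation: [[-0.998, 0.067, 0.007], [0.067, 0.998, -0.004], [-0.007, -0.004, -1.0]]
ft_force: [-5.8, 1.2, 16.8]
opening: 0.0
```

Call:
apply_moves --motion '[[[0.03,0.01,0.12],[0,0,0],255]]'

```text
time: 22.6
tcp_pos: [0.54, -0.1533, 0.0645]
orientation: [[-0.998, 0.067, 0.008], [0.067, 0.998, -0.005], [-0.008, -0.004, -1.0]]
ft_force: [-6.5, 2.3, 17.7]
opening: -0.001
```

Call:
apply_moves --motion '[[[0.03,0.01,0.12],[0,0,0],255]]'

```text
time: 22.7
tcp_pos: [0.54, -0.1532, 0.0644]
orientation: [[-0.998, 0.067, 0.009], [0.067, 0.998, -0.005], [-0.009, -0.005, -1.0]]
ft_force: [-6.8, 2.0, 17.7]
opening: -0.001
```

Call:
apply_moves --motion '[[[0.03,0.01,0.14],[0,0,0],255]]'

```text
time: 22.8
tcp_pos: [0.54, -0.1532, 0.0644]
orientation: [[-0.998, 0.067, 0.01], [0.067, 0.998, -0.006], [-0.01, -0.005, -1.0]]
ft_force: [-6.6, 2.9, 20.0]
opening: 0.006
```

Call:
apply_moves --motion '[[[0.03,0.01,0.14],[0,0,0],255]]'

```text
time: 22.9
tcp_pos: [0.54, -0.1532, 0.0643]
orientation: [[-0.998, 0.067, 0.011], [0.067, 0.998, -0.006], [-0.011, -0.006, -1.0]]
ft_force: [-8.3, 3.0, 22.7]
opening: 0.002
```

Right seated. Now back to the left end, in case that pressing loosened it.

Call:
apply_moves --motion '[[[0,0,-1.5],[-0.3,0.6,0],255],[[0,1.5,-0.7],[0,0,0],255],[[0,3.8,0],[0,0,0],255],[[0,3.9,0],[0,0,0],255],[[0,2,0],[0,0,0],255],[[0,0.3,0.5],[0,0,0],255],[[0,0,0.3],[0,0,0],255],[[0,0,0],[0,0,0],255]]'

```text
time: 23.7
tcp_pos: [0.5471, -0.0319, 0.0781]
orientation: [[-0.998, 0.068, 0.002], [0.068, 0.998, -0.0], [-0.002, 0.0, -1.0]]
ft_force: [0.6, -0.5, 0.7]
opening: -0.002
```

Call:
apply_moves --motion '[[[-0.1,0.6,0.3],[0,0,0],255],[[0,0.2,0.2],[0,0,0],255],[[0,0,0.1],[0,0,0],255]]'

```text
time: 24.0
tcp_pos: [0.5487, -0.0252, 0.0713]
orientation: [[-0.997, 0.071, 0.002], [0.071, 0.997, -0.0], [-0.002, -0.0, -1.0]]
ft_force: [-0.0, 0.2, 0.9]
opening: 0.005
```

Call:
apply_moves --motion '[[[0,0,0.1],[0,0,0],255]]'

```text
time: 24.1
tcp_pos: [0.5487, -0.0255, 0.0702]
orientation: [[-0.997, 0.071, 0.002], [0.071, 0.997, -0.0], [-0.002, -0.0, -1.0]]
ft_force: [0.2, 0.8, -0.3]
opening: 0.002
```

Call:
apply_moves --motion '[[[0,0,0.1],[0,0,0],255]]'

```text
time: 24.2
tcp_pos: [0.5488, -0.0258, 0.0691]
orientation: [[-0.997, 0.072, 0.002], [0.072, 0.997, -0.0], [-0.002, -0.0, -1.0]]
ft_force: [-0.3, -0.9, -0.3]
opening: -0.001
```

Call:
apply_moves --motion '[[[0,0,0.1],[0,0,0],255]]'

```text
time: 24.3
tcp_pos: [0.5488, -0.026, 0.068]
orientation: [[-0.997, 0.072, 0.002], [0.072, 0.997, -0.0], [-0.002, -0.0, -1.0]]
ft_force: [0.0, 0.4, 0.3]
opening: 0.0
```

Call:
apply_moves --motion '[[[0,0,0.1],[0,0,0],255]]'

```text
time: 24.4
tcp_pos: [0.5488, -0.0261, 0.067]
orientation: [[-0.997, 0.072, 0.002], [0.072, 0.997, -0.0], [-0.002, -0.0, -1.0]]
ft_force: [-0.0, -0.6, 0.0]
opening: -0.002
```

Call:
apply_moves --motion '[[[0,0,0.07],[0,0,0],255]]'

```text
time: 24.5
tcp_pos: [0.5488, -0.0261, 0.0662]
orientation: [[-0.997, 0.072, 0.002], [0.072, 0.997, -0.0], [-0.002, -0.0, -1.0]]
ft_force: [0.3, 0.7, -0.0]
opening: -0.002
```

Call:
apply_moves --motion '[[[0,0,0.07],[0,0,0],255]]'

```text
time: 24.6
tcp_pos: [0.5488, -0.0261, 0.0655]
orientation: [[-0.997, 0.072, 0.002], [0.072, 0.997, -0.0], [-0.002, -0.0, -1.0]]
ft_force: [0.8, -1.4, -0.2]
opening: -0.001
```

Call:
apply_moves --motion '[[[0,0.3,0],[0,0,-0.2],255]]'

```text
time: 24.7
tcp_pos: [0.549, -0.0233, 0.0654]
orientation: [[-0.998, 0.069, 0.002], [0.069, 0.998, -0.0], [-0.002, -0.0, -1.0]]
ft_force: [0.3, 0.5, 0.8]
opening: -0.003
```

Call:
apply_moves --motion '[[[0,0,0.04],[0,0,0],255]]'

```text
time: 24.8
tcp_pos: [0.549, -0.0229, 0.065]
orientation: [[-0.998, 0.068, 0.002], [0.068, 0.998, -0.0], [-0.002, -0.0, -1.0]]
ft_force: [0.6, -0.0, 1.0]
opening: 0.001
```

Call:
apply_moves --motion '[[[0,0,0.04],[0,0,0],255]]'

```text
time: 24.9
tcp_pos: [0.549, -0.0228, 0.0646]
orientation: [[-0.998, 0.068, 0.002], [0.068, 0.998, -0.0], [-0.002, -0.0, -1.0]]
ft_force: [-0.8, -2.4, 3.9]
opening: 0.001
```

Call:
apply_moves --motion '[[[0.01,0,0.05],[0,0,0],255]]'

```text
time: 25.0
tcp_pos: [0.5491, -0.0229, 0.0646]
orientation: [[-0.998, 0.068, 0.002], [0.068, 0.998, -0.001], [-0.002, -0.0, -1.0]]
ft_force: [-4.6, 0.0, 12.3]
opening: 0.002
```

Call:
apply_moves --motion '[[[0.01,0,0.06],[0,0,0],255]]'

```text
time: 25.1
tcp_pos: [0.5491, -0.0228, 0.0646]
orientation: [[-0.998, 0.068, 0.003], [0.068, 0.998, -0.001], [-0.003, -0.001, -1.0]]
ft_force: [-4.9, 1.0, 12.6]
opening: 0.003
```

Call:
apply_moves --motion '[[[0.02,0,0.07],[0,0,0],255]]'

```text
time: 25.2
tcp_pos: [0.5491, -0.0228, 0.0646]
orientation: [[-0.998, 0.068, 0.003], [0.068, 0.998, -0.001], [-0.003, -0.001, -1.0]]
ft_force: [-4.2, 1.3, 11.6]
opening: 0.004
```

Call:
apply_moves --motion '[[[0.03,0,0.08],[0,0,0],255]]'

```text
time: 25.3
tcp_pos: [0.549, -0.0229, 0.0646]
orientation: [[-0.998, 0.068, 0.004], [0.068, 0.998, -0.001], [-0.004, -0.001, -1.0]]
ft_force: [-3.2, 0.7, 11.9]
opening: -0.001
```

Call:
apply_moves --motion '[[[0.02,0,0.11],[0,0,0],255]]'

```text
time: 25.4
tcp_pos: [0.5491, -0.0229, 0.0644]
orientation: [[-0.998, 0.068, 0.005], [0.068, 0.998, -0.001], [-0.005, -0.001, -1.0]]
ft_force: [-6.1, 1.5, 16.5]
opening: -0.003
```

Call:
apply_moves --motion '[[[0.03,0,0.12],[0,0,0],255]]'

```text
time: 25.5
tcp_pos: [0.549, -0.0228, 0.0644]
orientation: [[-0.998, 0.068, 0.006], [0.068, 0.998, -0.001], [-0.006, -0.001, -1.0]]
ft_force: [-6.6, 1.0, 19.6]
opening: 0.001
```

Call:
apply_moves --motion '[[[0.03,0,0.13],[0,0,0],255]]'

```text
time: 25.6
tcp_pos: [0.549, -0.0228, 0.0643]
orientation: [[-0.998, 0.068, 0.007], [0.068, 0.998, -0.002], [-0.007, -0.001, -1.0]]
ft_force: [-7.9, 1.9, 20.6]
opening: -0.002
```

Right end again, to check it's still hard.

Call:
apply_moves --motion '[[[0,0,-1.0],[0,0.4,0],255],[[0,-1.5,-0.3],[0,0,0],255],[[0,-3.8,0],[0,0,0],255],[[0,-3.9,0],[0,0,0],255],[[0,-2.5,0],[0,0,0],255],[[0,-1.0,0.2],[0,0,0],255],[[0,0,0.2],[0,0,0],255],[[0,0,0],[0,0,0],255]]'

```text
time: 26.4
tcp_pos: [0.5398, -0.1567, 0.0752]
orientation: [[-0.998, 0.066, 0.001], [0.066, 0.998, -0.002], [-0.001, -0.002, -1.0]]
ft_force: [0.6, -0.0, 0.5]
opening: -0.005
```

Call:
apply_moves --motion '[[[0,0.4,0.3],[0,0,0],255],[[0,0,0.3],[0,0,0],255],[[0,0,0.1],[0,0,0],255]]'

```text
time: 26.7
tcp_pos: [0.5403, -0.1499, 0.0676]
orientation: [[-0.998, 0.064, 0.001], [0.064, 0.998, -0.002], [-0.001, -0.001, -1.0]]
ft_force: [-0.1, 0.4, -0.5]
opening: -0.001
```

Call:
apply_moves --motion '[[[0,0,0.08],[0,0,0],255],[[0,0,0.06],[0,0,0],255]]'

```text
time: 26.9
tcp_pos: [0.5404, -0.1488, 0.0658]
orientation: [[-0.998, 0.062, 0.001], [0.062, 0.998, -0.001], [-0.001, -0.001, -1.0]]
ft_force: [-0.1, 0.1, 0.7]
opening: -0.001
```

Call:
apply_moves --motion '[[[0,0,0.06],[0,0,0],255]]'

```text
time: 27.0
tcp_pos: [0.5405, -0.1487, 0.0653]
orientation: [[-0.998, 0.062, 0.001], [0.062, 0.998, -0.001], [-0.001, -0.001, -1.0]]
ft_force: [-0.5, -0.1, -0.2]
opening: -0.003
```

Call:
apply_moves --motion '[[[0,0,0.05],[0,0,0],255]]'

```text
time: 27.1
tcp_pos: [0.5405, -0.1487, 0.0648]
orientation: [[-0.998, 0.062, 0.001], [0.062, 0.998, -0.001], [-0.001, -0.001, -1.0]]
ft_force: [0.2, -0.4, 1.9]
opening: -0.001
```

Call:
apply_moves --motion '[[[0,0,0.04],[0,0,0],255]]'

```text
time: 27.2
tcp_pos: [0.5405, -0.1487, 0.0647]
orientation: [[-0.998, 0.062, 0.001], [0.062, 0.998, -0.001], [-0.001, -0.001, -1.0]]
ft_force: [-3.5, 1.4, 10.3]
opening: -0.001
```

Call:
apply_moves --motion '[[[0,0,0.04],[0,0,0],255]]'

```text
time: 27.3
tcp_pos: [0.5405, -0.1487, 0.0647]
orientation: [[-0.998, 0.062, 0.001], [0.062, 0.998, -0.001], [-0.001, -0.001, -1.0]]
ft_force: [-4.1, 3.1, 8.0]
opening: 0.003
```

Call:
apply_moves --motion '[[[0,0,0.04],[0,0,0],255]]'

```text
time: 27.4
tcp_pos: [0.5405, -0.1487, 0.0648]
orientation: [[-0.998, 0.062, 0.001], [0.062, 0.998, -0.001], [-0.002, -0.001, -1.0]]
ft_force: [-2.7, 1.7, 6.4]
opening: -0.001
```

Call:
apply_moves --motion '[[[0,-0.1,-0.2],[0,0,0],255],[[0,-0.3,0],[0,0,0.2],255],[[0,0,0.1],[0,0,0],255]]'

```text
time: 27.7
tcp_pos: [0.5404, -0.1532, 0.0662]
orientation: [[-0.998, 0.066, 0.002], [0.066, 0.998, -0.002], [-0.002, -0.002, -1.0]]
ft_force: [-0.1, -1.1, -0.2]
opening: 0.001
```

Call:
apply_moves --motion '[[[0,0,0.06],[0,0,0],255]]'

```text
time: 27.8
tcp_pos: [0.5404, -0.1534, 0.0654]
orientation: [[-0.998, 0.066, 0.002], [0.066, 0.998, -0.002], [-0.002, -0.002, -1.0]]
ft_force: [-0.0, -0.1, -0.4]
opening: 0.002
```

Call:
apply_moves --motion '[[[0,0,0.06],[0,0,0],255]]'

```text
time: 27.9
tcp_pos: [0.5404, -0.1534, 0.0647]
orientation: [[-0.998, 0.067, 0.002], [0.067, 0.998, -0.002], [-0.002, -0.002, -1.0]]
ft_force: [-1.1, 0.6, 10.2]
opening: -0.0
```

Call:
apply_moves --motion '[[[0.01,0,0.06],[0,0,0],255]]'

```text
time: 28.0
tcp_pos: [0.5404, -0.1535, 0.0646]
orientation: [[-0.998, 0.067, 0.002], [0.067, 0.998, -0.002], [-0.002, -0.002, -1.0]]
ft_force: [-4.5, 2.3, 14.4]
opening: -0.002
```

Call:
apply_moves --motion '[[[0.02,0,0.08],[0,0,0],255]]'

```text
time: 28.1
tcp_pos: [0.5404, -0.1535, 0.0645]
orientation: [[-0.998, 0.067, 0.003], [0.067, 0.998, -0.002], [-0.003, -0.002, -1.0]]
ft_force: [-5.2, 2.5, 15.6]
opening: -0.001
```

Call:
apply_moves --motion '[[[0.02,0,0.1],[0,0,0],255]]'

```text
time: 28.2
tcp_pos: [0.5404, -0.1535, 0.0645]
orientation: [[-0.998, 0.066, 0.004], [0.066, 0.998, -0.002], [-0.004, -0.002, -1.0]]
ft_force: [-4.9, 3.1, 16.8]
opening: 0.002
```

Call:
apply_moves --motion '[[[0.03,0,0.11],[0,0,0],255]]'

```text
time: 28.3
tcp_pos: [0.5404, -0.1535, 0.0645]
orientation: [[-0.998, 0.066, 0.004], [0.066, 0.998, -0.003], [-0.005, -0.002, -1.0]]
ft_force: [-5.4, 3.1, 17.9]
opening: -0.0
```

Call:
apply_moves --motion '[[[0,0,-3],[-0.1,0.3,0],255],[[1.5,1.0,-2],[0,0,0],255],[[3,3.0,0],[0,0,0],255],[[3,3.7,0],[0,0,0],255],[[1.6,3.2,0],[0,0,0],255],[[0.4,1.5,0],[0,0,0],255],[[0,0,0],[0,0,0],255]]'

```text
time: 29.0
tcp_pos: [0.4502, -0.0197, 0.116]
orientation: [[-0.998, 0.068, -0.0], [0.068, 0.998, -0.0], [0.0, -0.0, -1.0]]
ft_force: [0.6, 0.6, 0.1]
opening: 0.006
```

```bash
python3 ev2.py 2>/dev/null; python3 - <<'E'
from h import *
im=vision.get_image("scene")["image"]; cr=im[170:330,220:430]; cv2.imwrite("pics/scene5c.png",cv2.resize(cr,None,fx=3.7,fy=3.7,interpolation=cv2.INTER_CUBIC)[:,:,::-1])
E
```

```text
L [46, 49, 57, 72, 82, 86, 72, 45, 18, 8, 8, 11, 12, 11, 9, 13, 13, 12] [9, 10, 10, 12, 25, 39, 51, 47, 50, 50, 51, 51, 48, 51, 59, 72, 71, 51]
L 300.95959595959596 236.11904761904762 len 0.11556716502315108 mid-base 0.0005471406002096613
R [28, 27, 37, 45, 50, 50, 52, 53, 51, 60, 78, 86, 85, 75, 43, 18, 11, 9] [15, 13, 16, 13, 14, 14, 13, 15, 16, 15, 22, 44, 72, 87, 90, 88, 90, 87]
R 307.96852383993183 243.19179894179896 len 0.11507755332927096 mid-base 0.00014823958025989015
```

View pics/scene5c.png

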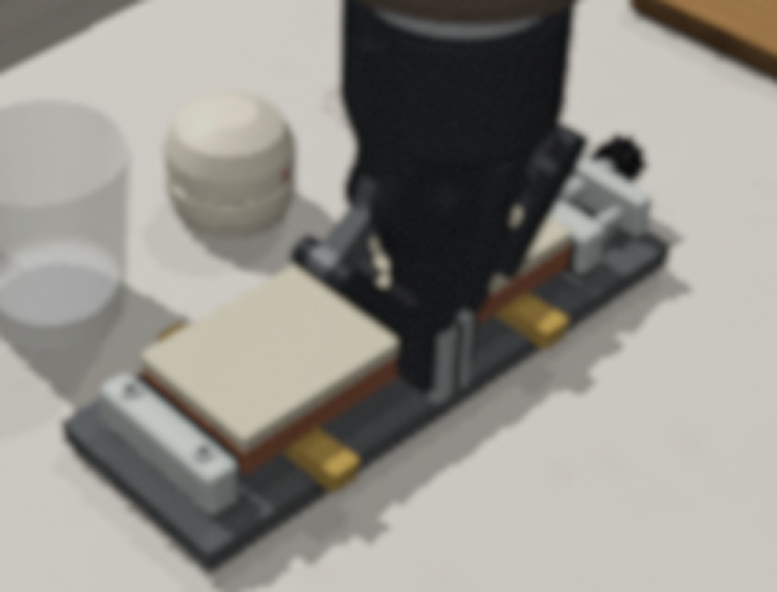

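The crop shows the stone lower in its jaws and whole. Both bars are still centred, with front ends at about (345,465) and (555,322). Next comes the light push on the left bar.

Call:
apply_moves --motion '[[[0,0,3],[0,0,0],255],[[0,0,3],[0,0,0],255],[[-0.4,-0.1,1.7],[0,0,0],255],[[-0.9,0,0.4],[0,0,0],255],[[-0.5,0,0],[0,0,0],255],[[-0.2,0,0],[0,0,0],255],[[0,0,0],[0,0,0],255]]'

```text
time: 29.8
tcp_pos: [0.4759, -0.0293, 0.0341]
orientation: [[-0.997, 0.073, 0.003], [0.073, 0.997, -0.002], [-0.003, -0.002, -1.0]]
ft_force: [0.7, -0.4, 0.0]
opening: 0.0
```

Call:
apply_moves --motion '[[[0,0.5,0.2],[0,0,-0.2],255],[[0,0.1,0.1],[0,0,0],255],[[0,0,0],[0,0,0],255]]'

```text
time: 30.1
tcp_pos: [0.4769, -0.0229, 0.0323]
orientation: [[-0.998, 0.069, 0.005], [0.069, 0.998, -0.003], [-0.005, -0.002, -1.0]]
ft_force: [-0.0, -0.7, 0.5]
opening: -0.002
```

Call:
apply_moves --motion '[[[-0.1,0,0],[0,0,0],255],[[-0.05,0,0],[0,0,0],255]]'

```text
time: 30.3
tcp_pos: [0.4785, -0.0227, 0.0327]
orientation: [[-0.998, 0.069, 0.006], [0.069, 0.998, -0.003], [-0.006, -0.002, -1.0]]
ft_force: [-1.2, -0.5, -0.2]
opening: -0.003
```

Call:
apply_moves --motion '[[[-0.05,0,0],[0,0,0],255]]'

```text
time: 30.4
tcp_pos: [0.479, -0.0228, 0.0328]
orientation: [[-0.998, 0.069, 0.006], [0.069, 0.998, -0.003], [-0.006, -0.002, -1.0]]
ft_force: [-0.3, -0.8, 0.8]
opening: 0.001
```

Call:
apply_moves --motion '[[[-0.03,0,0],[0,0,0],255]]'

```text
time: 30.5
tcp_pos: [0.4793, -0.0228, 0.0328]
orientation: [[-0.998, 0.069, 0.006], [0.069, 0.998, -0.003], [-0.006, -0.002, -1.0]]
ft_force: [-0.1, 0.0, 0.5]
opening: -0.002
```

Call:
apply_moves --motion '[[[-0.02,0,0],[0,0,0],255]]'

```text
time: 30.6
tcp_pos: [0.4796, -0.0228, 0.0328]
orientation: [[-0.998, 0.069, 0.006], [0.069, 0.998, -0.003], [-0.006, -0.002, -1.0]]
ft_force: [0.8, -0.5, 0.1]
opening: -0.001
```

Call:
apply_moves --motion '[[[-0.01,0,0],[0,0,0],255]]'

```text
time: 30.7
tcp_pos: [0.4797, -0.0229, 0.0328]
orientation: [[-0.998, 0.069, 0.006], [0.069, 0.998, -0.003], [-0.006, -0.002, -1.0]]
ft_force: [0.1, -0.0, 0.3]
opening: 0.0
```

Call:
apply_moves --motion '[[[-0.01,0,0],[0,0,0],255]]'

```text
time: 30.8
tcp_pos: [0.4798, -0.023, 0.0328]
orientation: [[-0.998, 0.069, 0.006], [0.069, 0.998, -0.003], [-0.006, -0.002, -1.0]]
ft_force: [0.2, -0.6, -0.0]
opening: 0.002
```

Call:
apply_moves --motion '[[[-0.01,0,0],[0,0,0],255]]'

```text
time: 30.9
tcp_pos: [0.4799, -0.023, 0.0328]
orientation: [[-0.998, 0.069, 0.006], [0.069, 0.998, -0.003], [-0.006, -0.002, -1.0]]
ft_force: [-0.9, 0.3, -0.0]
opening: 0.002
```

Call:
apply_moves --motion '[[[-0.01,0,0],[0,0,0],255]]'

```text
time: 31.0
tcp_pos: [0.4799, -0.0229, 0.0327]
orientation: [[-0.998, 0.069, 0.006], [0.069, 0.998, -0.003], [-0.006, -0.002, -1.0]]
ft_force: [-1.1, -1.2, 0.4]
opening: -0.004
```

Call:
apply_moves --motion '[[[-0.01,0,0],[0,0,0],255]]'

```text
time: 31.1
tcp_pos: [0.4799, -0.0229, 0.0327]
orientation: [[-0.998, 0.069, 0.005], [0.069, 0.998, -0.003], [-0.005, -0.002, -1.0]]
ft_force: [-1.6, -0.2, 0.8]
opening: 0.004
```

Call:
apply_moves --motion '[[[-0.015,0,0],[0,0,0],255]]'

```text
time: 31.2
tcp_pos: [0.4799, -0.0229, 0.0327]
orientation: [[-0.998, 0.069, 0.005], [0.069, 0.998, -0.003], [-0.005, -0.002, -1.0]]
ft_force: [-1.6, 0.3, 1.7]
opening: -0.001
```

Call:
apply_moves --motion '[[[-0.015,0,0],[0,0,0],255]]'

```text
time: 31.3
tcp_pos: [0.4799, -0.0229, 0.0327]
orientation: [[-0.998, 0.069, 0.005], [0.069, 0.998, -0.003], [-0.005, -0.002, -1.0]]
ft_force: [-2.7, -0.0, 2.1]
opening: 0.002
```

The left bar holds at about 2 N without moving. On to the right bar.

Call:
apply_moves --motion '[[[1.0,0,0],[-0.1,0.3,0],255],[[1.3,0,0.1],[0,0,0],255],[[0,-3.5,0],[0,0,0],255],[[0,-3.9,0],[0,0,0],255],[[0,-3,0],[0,0,0],255],[[-0.3,-1.5,0],[0,0,0],255],[[-0.3,0,0],[0,0,0],255],[[0,0,0],[0,0,0],255]]'

```text
time: 32.1
tcp_pos: [0.4479, -0.1422, 0.0312]
orientation: [[-0.998, 0.067, -0.001], [0.067, 0.998, -0.0], [0.001, -0.0, -1.0]]
ft_force: [0.5, -0.1, -1.0]
opening: 0.0
```

Call:
apply_moves --motion '[[[-0.8,-0.1,0],[0,0,0],255],[[-0.8,0,0],[0,0,0],255],[[-0.3,0,0],[0,0,0],255],[[0,0,0],[0,0,0],255]]'

```text
time: 32.5
tcp_pos: [0.4683, -0.142, 0.0312]
orientation: [[-0.998, 0.065, -0.001], [0.065, 0.998, 0.0], [0.001, 0.0, -1.0]]
ft_force: [-0.4, -0.0, -0.1]
opening: -0.002
```

Call:
apply_moves --motion '[[[-0.05,0,0],[0,0,0],255],[[-0.03,0,0],[0,0,0],255]]'

```text
time: 32.7
tcp_pos: [0.4691, -0.1414, 0.031]
orientation: [[-0.998, 0.064, -0.001], [0.064, 0.998, 0.001], [0.001, 0.001, -1.0]]
ft_force: [-0.8, 0.2, -0.3]
opening: -0.001
```

Call:
apply_moves --motion '[[[-0.1,-0.3,0],[0,0,0.2],255],[[-0.05,-0.05,0],[0,0,0],255]]'

```text
time: 32.9
tcp_pos: [0.4703, -0.145, 0.031]
orientation: [[-0.998, 0.067, -0.001], [0.067, 0.998, 0.001], [0.001, 0.001, -1.0]]
ft_force: [0.2, 0.2, 0.5]
opening: 0.002
```

Call:
apply_moves --motion '[[[-0.03,0,0],[0,0,0],255],[[-0.03,0,0],[0,0,0],255]]'

```text
time: 33.1
tcp_pos: [0.4709, -0.1454, 0.031]
orientation: [[-0.998, 0.068, -0.001], [0.068, 0.998, 0.001], [0.001, 0.0, -1.0]]
ft_force: [-0.0, -0.3, -0.2]
opening: 0.001
```

Call:
apply_moves --motion '[[[-0.02,0,0],[0,0,0],255]]'

```text
time: 33.2
tcp_pos: [0.4711, -0.1454, 0.031]
orientation: [[-0.998, 0.068, -0.001], [0.068, 0.998, 0.001], [0.001, 0.001, -1.0]]
ft_force: [-0.3, 0.5, 0.3]
opening: 0.001
```

Call:
apply_moves --motion '[[[-0.01,0,0],[0,0,0],255]]'

```text
time: 33.3
tcp_pos: [0.4712, -0.1455, 0.031]
orientation: [[-0.998, 0.068, -0.001], [0.068, 0.998, 0.001], [0.001, 0.001, -1.0]]
ft_force: [0.7, -0.5, 0.3]
opening: 0.003
```

Call:
apply_moves --motion '[[[-0.01,0,0],[0,0,0],255]]'

```text
time: 33.4
tcp_pos: [0.4713, -0.1454, 0.031]
orientation: [[-0.998, 0.068, -0.001], [0.068, 0.998, 0.001], [0.001, 0.0, -1.0]]
ft_force: [0.0, 0.7, -1.1]
opening: 0.002
```

Call:
apply_moves --motion '[[[-0.01,0,0],[0,0,0],255]]'

```text
time: 33.5
tcp_pos: [0.4714, -0.1454, 0.031]
orientation: [[-0.998, 0.068, -0.001], [0.068, 0.998, 0.001], [0.001, 0.001, -1.0]]
ft_force: [-0.1, 0.2, 0.2]
opening: 0.001
```

Call:
apply_moves --motion '[[[-0.015,0,0],[0,0,0],255],[[-0.015,0,0],[0,0,0],255]]'

```text
time: 33.7
tcp_pos: [0.4717, -0.1454, 0.031]
orientation: [[-0.998, 0.068, -0.001], [0.068, 0.998, 0.001], [0.001, 0.001, -1.0]]
ft_force: [0.0, -0.4, -0.1]
opening: 0.004
```

Call:
apply_moves --motion '[[[-0.01,0,0],[0,0,0],255],[[-0.01,0,0],[0,0,0],255]]'

```text
time: 33.9
tcp_pos: [0.4719, -0.1454, 0.031]
orientation: [[-0.998, 0.068, -0.001], [0.068, 0.998, 0.001], [0.001, 0.001, -1.0]]
ft_force: [-1.1, -0.2, 0.6]
opening: 0.006
```

Call:
apply_moves --motion '[[[-0.01,0,0],[0,0,0],255],[[-0.01,0,0],[0,0,0],255]]'

```text
time: 34.1
tcp_pos: [0.4719, -0.1455, 0.031]
orientation: [[-0.998, 0.068, -0.002], [0.068, 0.998, 0.001], [0.002, 0.001, -1.0]]
ft_force: [-2.4, 0.1, 1.5]
opening: -0.004
```

Call:
apply_moves --motion '[[[-0.01,0,0],[0,0,0],255]]'

```text
time: 34.2
tcp_pos: [0.4718, -0.1454, 0.031]
orientation: [[-0.998, 0.068, -0.002], [0.068, 0.998, 0.001], [0.002, 0.001, -1.0]]
ft_force: [-2.5, 0.8, 1.4]
opening: -0.003
```

The right bar holds too, at about 2.4 N without moving. I'll retreat and do a last check.

Call:
apply_moves --motion '[[[1.5,0,0],[0,0,0],255],[[2,0,-1],[0,0,0],255],[[1.5,2.0,-3.5],[0,0,0],255],[[0,2.5,-3.5],[0,0,0],255],[[0,0,-1],[0,0,0],255],[[0,0,0],[0,0,0],255],[[0,0,0],[0,0,0],255]]'

```text
time: 34.9
tcp_pos: [0.4234, -0.096, 0.123]
orientation: [[-0.998, 0.068, -0.002], [0.068, 0.998, 0.001], [0.002, 0.001, -1.0]]
ft_force: [0.2, -0.5, 0.1]
opening: 0.002
```

```bash
python3 ev2.py 2>/dev/null; python3 shot.py w9; python3 - <<'E'
from h import *
d=vision.get_image("top");im=d["image"]; cv2.imwrite("pics/top9.png",im[:,:,::-1])
a=cv2.imread("pics/top0.png");b=cv2.imread("pics/top9.png")
print("diff glass/timer/cup",[int(cv2.absdiff(a[y0:y1,x0:x1],b[y0:y1,x0:x1]).max()) for x0,x1,y0,y1 in((225,272,170,220),(292,332,180,222),(360,410,185,238))])
E
```

```text
L [47, 49, 58, 72, 85, 85, 72, 43, 19, 11, 9, 9, 9, 11, 11, 10, 13, 13] [11, 9, 10, 13, 24, 39, 49, 49, 49, 47, 48, 48, 47, 51, 60, 76, 71, 50]
L 300.942118226601 236.20267094017095 len 0.1153863416623573 mid-base 0.0004874175964384442
R [25, 28, 35, 47, 49, 50, 51, 53, 53, 60, 78, 85, 86, 74, 44, 18, 10, 9] [15, 16, 15, 13, 14, 13, 15, 15, 14, 15, 23, 45, 73, 88, 88, 89, 88, 88]
R 307.9673611111111 243.23730158730157 len 0.11499413517812863 mid-base 0.00010857966901123284
[ 0.4233 -0.0961  0.1227] [-0.42  0.01 -0.6 ]
[207, 301, 20, 21, 300] [ 0.4818 -0.1562  0.026 ] [ 0.499  -0.1427  0.026 ]
[387, 300, 19, 24, 388] [ 0.49   -0.0271  0.026 ] [ 0.51  -0.014  0.026]
diff glass/timer/cup [8, 9, 16]
```

View pics/top9.png

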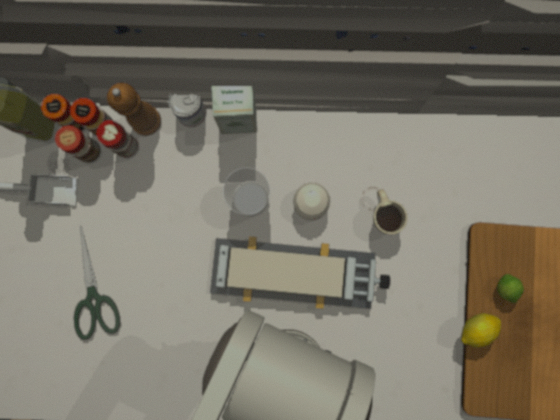

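The final top view shows both bars even at front and back, with the left bar at rows 236–301 and the right at rows 243–308. The stone is whole, and the glass, timer and cup haven't moved. The robot is clear of everything.

```bash
python3 -c "
from workcell import manip
print(manip.finish_job())"
```

```text
the job is handed in; nothing more can be done
None
```

The stone is down on both bars, both bars held when pushed, and the job is handed in at about 35 s.

- **Bars:** Both had slipped towards the front, the left by about 26 mm and the right by about 17 mm. I slid them back, and the last top view puts their middles about 0.5 mm (left) and 0.1 mm (right) from the holder's centre line.
- **Stone:** I pressed the left end, then the right, then each again. The ends gave way at about 5 and 6–7 N, then went hard at the same height. On the second round neither end had come loose. The highest downward readings were 20.6 N on the left and 22.7 N on the right. Sideways friction added up to about 8 N, so the total push on the right end briefly reached roughly 24 N. The stone looks whole in the pictures.
- **Feel test:** I pushed the left bar and then the right. The left held at readings of 1.6–2.7 N and the right at about 2.5 N, and neither moved. Single force readings scatter by about 1 N.
- **Other objects:** The glass, timer and cup look unchanged between the first and last top views. The arm was clear of everything when I handed in.

No check failed or disagreed: the wrist and top cameras matched within about 2 mm on the starting bar positions and under 1 mm after the first push.

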